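Load and start the guitar-bridge slotting fixture

ROBOT

A 6-joint arm with a two-finger parallel gripper is mounted at the origin on the work surface. World frame = base frame: x ahead of the robot, y to its left, z up, the work surface at z = 0. Lengths are in mm, angles in rad, forces in N, time in s.
With the tool pointing down it reaches from about 350 to 875 mm from the base axis. Payload 4.2 kg.
Tool frame: the origin (TCP) lies midway between the tips of the shut fingers; the grasp point (between the pads) lies 19 mm behind it; z points along the fingers, y is the direction in which the jaws open and shut (so a half turn about z gives the same grasp; the last joint's range is limited). The gripper opens to 85 mm and grips with 20 to 120 N. Pads are 22 mm wide; open, the fingers measure 114 mm over their backs; the gripper's body (76 mm by 85 mm) begins 54 mm behind the grasp point. The pads swing forward as they close: fully open they stand 13 mm farther back than shut.
Start: joints at [1.565, 0.385, 0.008, 0, -1.194, -0.259], TCP at [163.541, 603.203, 231.312] pointing down, gripper open.
Joint ranges: [-3.14, 3.14], [-1.21, 2.06], [-1.07, 1.41], [-3.16, 2.05], [-2.99, -0.16], [-3.1, 3.1]. Speed limits (rad/s): [2.79, 2.79, 3.14, 3.14, 3.14, 3.14].

INTERFACE

Orientations are given as a unit quaternion [x, y, z, w].
In Python, from bench import arm gives the robot as it stands.
- The arm moves only by the tool send_rows, never from a script. Its arguments are lists of equal length, an entry for each row: "translation": the shift along the tool's x, y, z in mm, a list of three; "dr": the turn, a rotation vector about the tool's x, y, z in degrees, a list of three; "grip": the finger opening in mm, from 0 to 85.4. In form: {"translation": [[dx, dy, dz], ...], "dr": [[ax, ay, az], ...], "grip": [grip, ...]}. A call has exactly 5 rows; each row shifts and turns the commanded pose from where the row before left it, along the tool's axes as they then stand; what a row does not reach is not made up. A row lasts 1/8 s, in which the tool goes at most 62.5 mm and 10.7 degrees, less where a joint would pass 70% of its speed; a pose out of reach is approached as far as the arm can. A call with a gripper value outside its range is refused whole. The fingers move at their own pace and stop on an object; the grip force is fixed at half the most. Time passes only in rows, so rows that do not move let the fingers close, or fill a call up. It gives the time, the measured TCP pose, the force and the opening at its end, in the units of the state.
- arm.read_state(): the state, without advancing time (a new reading comes with each control period).
- arm.get_image(name): name is "side" or "top" or "wrist"; returns the picture (480x640x3 uint8, red, green, blue); there is no depth.
- arm.camera_info(name): a dict with "fx", "fy", "cx", "cy" (pixels), "D" ([k1, k2, p1, p2, k3] as OpenCV has them; the pictures are not rectified), "cam_to_world" (4x4, takes a point from camera to world coordinates). Camera axes: x right, y down, z forward; pixel columns grow to the right and rows downward; lengths in mm; the calibration is good to about 2 mm. A picture is of the moment at which its call begins: read the wrist's pose just before it. camera_info takes no time and is no camera call; for the wrist camera it gives the pose at the moment of the call.
- arm.job_done(): hands the job in, once; it reports no verdict.
Trained networks look in the newest picture that a camera, given by its name, has taken for a name from the list of things; names that differ only in an ending like _2 or _b are one class to them, and where a whole thing is asked for, a point or a joint stands for the part that bears it (a point fixed in the world has none). Each returns a list of dicts, best first, with "confidence" (0 to 1); they miss things now and then, are a little off and sometimes report something else, mostly with a low value. They report only what shows in the picture. A call takes as long as a camera call. They do not tell look-alikes from the thing itself.
- arm.search_frame(thing, camera): "xyz" ([x, y, z] in mm, in world coordinates, good to about 4 mm: the middle of the surface that is visible of it).
- arm.place_of(thing, camera): "xyz" ([x, y, z] in mm, in world coordinates, good to about 4 mm: a listed point, or the origin of a listed thing).
The state is a dict: "clock": time; "joints": joint angles; "joint_vel": joint speeds; "joint_efforts": joint torques, N m; "position": TCP position; "ee_rot": TCP orientation; "contact_force": force on the tool from outside, world axes, zero at the start; "wrist_torque": the same for the moment, N m; "gripper_width": finger opening in mm.
Only numpy, scipy, OpenCV 4.12 (cv2) and the standard library are available. Lean on these libraries where they do the work, as an engineer would, in place of code of your own. Each camera call takes 0.05 s, during which the arm holds its last target.

TASK

Throw the slotting fixture's toggle clamp fully open, lay every rosewood bridge blank from the cork mat flat in a bay of its own, down on the bed, and throw the clamp shut onto them. Then move the feed lever into the notch marked with the green disc, and last of all flip the red isolator toggle on. Leave the glue bottle, the mug and the sanding block where they are.

Things in the scene. Friction and masses are not known exactly. Their poses are not given: they have to be found in the camera images.
- fixture: Slotting fixture, fixed: aluminium bed 20 mm thick, 230 mm wide, 470 mm long (150 mm wide behind the hinge), with three parallel bays 66 mm apart and a clamp hinged behind them; a parked spindle, 160 mm high, stands at its far end (245 to 335 mm along x). Origin at the bed's underside below the middle bay's centre; x along the bays towards hinge and spindle (away from the robot), z up.
- bay1 (a point): Where a seated blank's centre belongs in one of three bays, 8 mm above the bed; x along the bay. Room for one blank, 182 x 46 mm (6 and 5 mm spare each side), between blue blocks and dark end stops, all 10 mm high. The blocks stand only 48 to 84 mm from the bay's centre, so its middle is open for fingers. Any blank, either way round.
- bay2 (a point): Where a seated blank's centre belongs in one of three bays, 8 mm above the bed; x along the bay. Room for one blank, 182 x 46 mm (6 and 5 mm spare each side), between blue blocks and dark end stops, all 10 mm high. The blocks stand only 48 to 84 mm from the bay's centre, so its middle is open for fingers. Any blank, either way round.
- bay3 (a point): Where a seated blank's centre belongs in one of three bays, 8 mm above the bed; x along the bay. Room for one blank, 182 x 46 mm (6 and 5 mm spare each side), between blue blocks and dark end stops, all 10 mm high. The blocks stand only 48 to 84 mm from the bay's centre, so its middle is open for fingers. Any blank, either way round.
- clamp (a joint): Toggle clamp angle, rad: starts closed over the empty bays (about -0.05, its stop); 0 when its rubber rests on seated blanks; 1.8 thrown open, at its other stop, just past upright, leaning away from the bays. An over-centre spring throws it shut below about 0.9 and open above, and holds it there; 5 to 8 N at the grip moves it across.
- clamp_hinge (a point): Point on the clamp's hinge axis, which runs along the fixture's y, 60 mm above the bench and 135 mm from the fixture's origin along its x.
- clamp_grip (a point): Place to pinch the clamp's red round bar (16 mm thick, 100 mm long, parallel to the hinge) from above, fingers closing along the fixture's x; 32 mm to +y of the 14 mm wide arm that meets the bar's middle. At clamp 0 it is 200 mm from the hinge axis towards -x and 10 mm above it. Swings about the hinge. A rubber-faced beam 178 mm wide crosses the arm 105 mm from the hinge.
- drive: Feed drive, fixed to the bench: grey gearbox 300 x 220 x 50 mm high, on the left or the right of the fixture. Origin at the centre of its underside; x along its 300 mm length, away from the robot, z up. The isolator toggle is on its near half, the feed lever on its far half.
- lever (a joint): Feed lever angle, rad, counter-clockwise from above. The lever lies flat over the gearbox, free end towards the robot, and swings sideways. Spring notches at 0 (idle, white disc, its start), 0.45, 0.90 and 1.35; stops -0.08 and 1.43. It settles into the nearest notch. About 5 N at the grip takes it out of a notch.
- lever_pivot (a point): The lever's vertical pivot axis at the gearbox top, 50 mm above the bench, 115 mm from the drive's origin along its x.
- lever_grip (a point): Point on the upright black grip post of the lever (24 mm diameter, standing 65 to 120 mm above the bench), 120 mm from the pivot; the point is 102 mm above the bench.
- lever_pointer (a point): Tip region of the lever's red pointer, 150 mm from the pivot, in line with the grip; it stands over a notch's disc when the lever is in that notch.
- tag_green: Green disc, fixed, 26 mm diameter, 2 mm thick, on the gearbox top, 150 mm from the pivot: it marks the wanted notch, one of the three at 0.45, 0.90 and 1.35 (the other two have black discs). Origin at its underside centre.
- isolator (a joint): Isolator toggle angle, rad: 0 off (leaning 34 degrees to the drive's -x, towards the robot), 1.2 on (leaning as far to +x, away from the robot). A spring snaps it to either end from about 0.6; about 4 N at its tip pushes it over.
- isolator_tip (a point): Middle of the top end of the red isolator paddle (30 mm wide, 10 mm thick, 75 mm long from its hinge). The hinge runs along the drive's y, 62 mm above the bench, 105 mm from the drive's origin towards its -x; the tip is 124 mm above the bench when off or on, 137 mm upright.
- mat: Cork mat fixed to the bench, 260 x 210 mm, 4 mm thick, on the other side of the fixture from the drive. Origin at its underside centre.
- glue: Bystander: yellow glue bottle, 56 mm diameter, 150 mm high, standing between the fixture's spindle and the gearbox or mat. Origin at its underside centre.
- mug: Bystander: blue mug, 76 mm diameter, 90 mm high, standing between the fixture's spindle and the gearbox or mat. Origin at its underside centre.
- sanding_block: Bystander: cork sanding block 110 x 60 x 35 mm lying beyond the gearbox or mat. Origin at its underside centre.
- blank1: One of two or three dark rosewood guitar-bridge blanks (None if this one is absent): plain bar 170 x 36 x 16 mm, about 85 g. Origin at its centre, x along its length, y across its 36 mm width. At the start it lies flat on the cork mat, 75 mm from its neighbour centre to centre.
- blank2: One of two or three dark rosewood guitar-bridge blanks (None if this one is absent): plain bar 170 x 36 x 16 mm, about 85 g. Origin at its centre, x along its length, y across its 36 mm width. At the start it lies flat on the cork mat, 75 mm from its neighbour centre to centre.
- blank3: One of two or three dark rosewood guitar-bridge blanks (None if this one is absent): plain bar 170 x 36 x 16 mm, about 85 g. Origin at its centre, x along its length, y across its 36 mm width. At the start it lies flat on the cork mat, 75 mm from its neighbour centre to centre.
There are look-alikes about, which are no part of the job. Leave any pink look-alike of the blank1 alone. Leave any white look-alike of the blank3 alone.

How it is judged:
By the outcome, as a careful person would: the job done as asked, in the order asked, and still so for the second after the job is handed in, with the robot touching nothing.
Of blank1, blank2, blank3 only 2 to 3 are there at a start; the rules pass over those that are not, and their reading is None.
At some moment in a run one of blank1, blank2, blank3 may be knocked a few centimetres aside while the robot is not near it.
Once in a run the grip may slacken for a moment while it holds something.
It also fails if it takes over 208 s, if anything falls off the work surface, if the arm or the gripper's body presses on something with over 40 N, if the wrist force passes 120 N, or if a joint passes its speed limit or range.

## Working session

There is one attempt and no reset: what is moved stays moved. The work goes in short steps, Python scripts to look and compute and a tool call to move; the robot and the scene stay as the last step left them, time stands still between calls to the robot, and variables do not carry over. Pictures are saved under pics/ and viewed, and the job is handed in when it is done.

Besides the shell and the picture viewer there is one more tool, called after "Call:" by a JSON object that holds its "op" and its "data", one argument or row to a line. send_rows: Moves the arm, as the interface text tells. Its arguments: {"type":"object","properties":{"translation":{"type":"array"},"dr":{"type":"array"},"grip":{"type":"array"}},"required":["translation","dr","grip"]}

```bash
ls; mkdir -p pics
python3 - <<'E'
from bench import arm
import cv2
print(arm.read_state())
for n in("side","top","wrist"):
    cv2.imwrite(f"pics/a_{n}.png",arm.get_image(n)[:,:,::-1])
    c=arm.camera_info(n); print(n,c["fx"],c["D"],c["cam_to_world"])
for t in ["fixture","bay1","bay2","bay3","clamp_hinge","clamp_grip","drive","lever_pivot","lever_grip","lever_pointer","tag_green","isolator_tip","mat","glue","mug","sanding_block","blank1"]:
    for cam in ("top","side"):
        print(t,cam,[([round(v) for v in d["xyz"]],round(d["confidence"],2)) for d in arm.place_of(t,cam)])
E
```

```text
pics
{'clock': 0.0, 'joints': array([ 1.56461930e+00,  3.85575251e-01,  6.59900096e-03, -4.86127834e-04,
       -1.19401994e+00, -2.58587719e-01]), 'joint_vel': array([ 0.00074509,  0.00151328, -0.0001501 , -0.00162533,  0.00029427,
       -0.00209945]), 'joint_efforts': array([ 1.83292577e-04, -3.92284083e+01,  1.88398415e+01,  4.18613479e+00,
       -4.69178427e-03, -1.89866576e-06]), 'position': array([163.39105121, 602.64380692, 230.20172771]), 'ee_rot': array([ 9.91237777e-01, -1.32084851e-01, -8.56699991e-05,  1.11961965e-03]), 'contact_force': array([-0.4132936 ,  0.15770345,  0.62214571]), 'wrist_torque': array([ 0.01180834,  0.00748086, -0.02985946]), 'gripper_width': 85.18435837069927}
side 462.21560372262326 [-0.07787561  0.          0.          0.          0.        ] [[-9.70661741e-01 -1.77353736e-01  1.62362057e-01  3.31367972e+02]
 [-2.39889328e-01  6.68236982e-01 -7.04210513e-01  6.81748112e+02]
 [ 1.63980341e-02 -7.22499127e-01 -6.91177341e-01  9.05321537e+02]
 [ 0.00000000e+00  0.00000000e+00  0.00000000e+00  1.00000000e+00]]
top 510.70346660947297 [-0.08795746  0. 
[... 1823 characters left out ...]
6], 0.42)]
isolator_tip top [([369, 339, 124], 0.59)]
isolator_tip side [([368, 341, 122], 0.95)]
mat top [([543, -324, -5], 0.58)]
mat side [([545, -327, 2], 0.71)]
glue top [([758, -171, 3], 0.53)]
glue side [([757, -178, 0], 0.7), ([525, 71, 25], 0.35), ([630, 332, 52], 0.35)]
mug top [([772, 177, 0], 0.71)]
mug side [([768, 180, -3], 0.83)]
sanding_block top [([761, -281, 3], 0.95)]
sanding_block side [([761, -278, 2], 0.91)]
blank1 top [([463, -335, 13], 0.96), ([289, -538, 3], 0.93), ([436, -694, 12], 0.91), ([282, -328, 9], 0.57)]
blank1 side [([464, -336, 10], 0.9), ([619, -302, 12], 0.89), ([285, -330, 6], 0.78), ([296, -539, 6], 0.6), ([437, -696, 11], 0.56), ([770, 180, 0], 0.44)]
```

View pics/a_top.png

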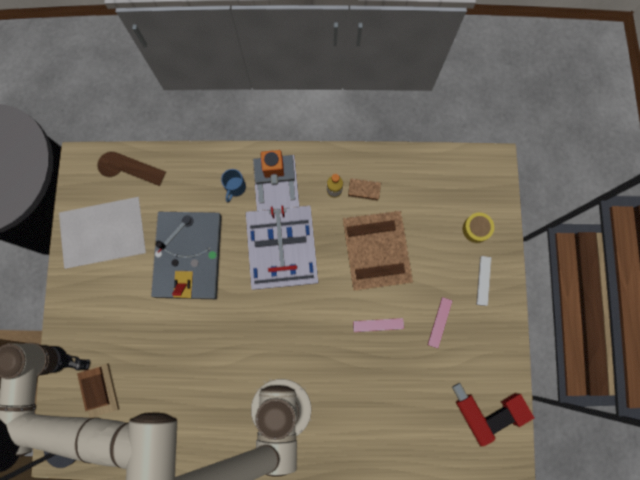

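View pics/a_side.png

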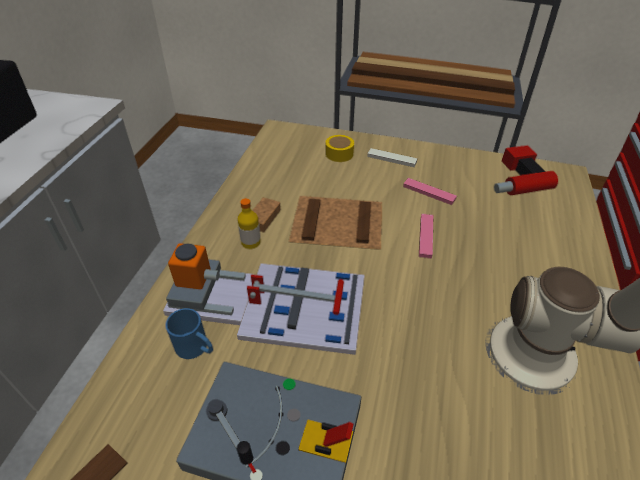

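View pics/a_wrist.png

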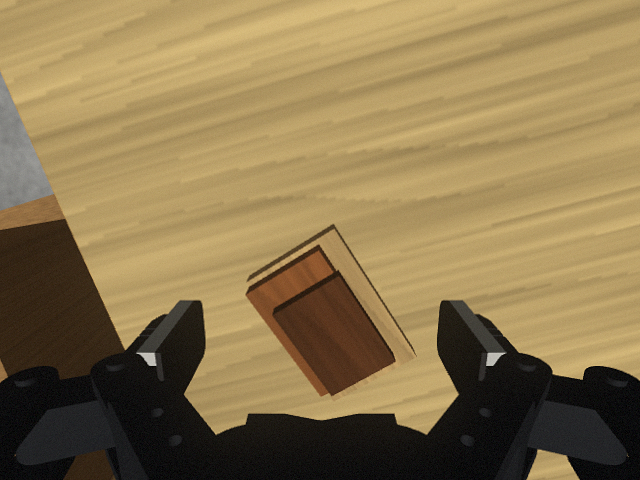

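```bash
cat > h.py <<'E'
import numpy as np, cv2
from scipy.spatial.transform import Rotation as R
from bench import arm
def plan(target, phi=None):
    """phi: wanted angle of tool x in world (rad), tool down"""
    s=arm.read_state(); r=R.from_quat(s["ee_rot"]); M=r.as_matrix()
    ph=np.arctan2(M[1,0],M[0,0])
    if phi is None: phi=ph
    G=np.array([[np.cos(phi),np.sin(phi),0],[np.sin(phi),-np.cos(phi),0],[0,0,-1]]).T
    G=np.array([[np.cos(phi),np.sin(phi),0],[np.sin(phi),-np.cos(phi),0],[0,0,-1]])
    d=np.array(target)-s["position"]
    print("clock %.2f pos %s w %.1f F %s phi %.3f"%(s["clock"],s["position"].round(1),s["gripper_width"],s["contact_force"].round(1),ph))
    print(" rotvec deg (tool):",np.degrees((r.inv()*R.from_matrix(G)).as_rotvec()).round(1)," d in tool now:",(M.T@d).round(1)," d in tool after turn:",(G.T@d).round(1))
def px(cam,p,info=None):
    c=info or arm.camera_info(cam); T=np.linalg.inv(np.array(c["cam_to_world"])); p=np.atleast_2d(p).astype(float)
    K=np.array([[c["fx"],0,c["cx"]],[0,c["fy"],c["cy"]],[0,0,1]])
    return cv2.projectPoints(p,cv2.Rodrigues(T[:3,:3])[0],T[:3,3],K,np.array(c["D"]))[0][:,0]
def w(cam,uv,z,info=None):
    c=info or arm.camera_info(cam); T=np.array(c["cam_to_world"])
    K=np.array([[c["fx"],0,c["cx"]],[0,c["fy"],c["cy"]],[0,0,1]])
    n=cv2.undistortPoints(np.array(uv,float).reshape(-1,1,2),K,np.array(c["D"]))[:,0]
    d=np.c_[n,np.ones(len(n))]@T[:3,:3].T; o=T[:3,3]
    return o+d*((z-o[2])/d[:,2])[:,None]
def shot(cam,name):
    info=arm.camera_info(cam); im=arm.get_image(cam)
    cv2.imwrite(f"pics/{name}.png",im[:,:,::-1]); np.savez(f"pics/{name}.npz",**{k:np.array(v) for k,v in info.items()})
    return im,info
def find(t,cam):
    return [([round(v,1) for v in d["xyz"]],round(d["confidence"],2)) for d in arm.place_of(t,cam)]
E
python3 - <<'E'
from h import *
im=cv2.imread("pics/a_side.png"); cv2.imwrite("pics/c1.png",cv2.resize(im[130:270,270:530],None,fx=3,fy=3,interpolation=cv2.INTER_CUBIC))
top=cv2.imread("pics/a_top.png"); cv2.imwrite("pics/c2.png",cv2.resize(top[195:300,330:500],None,fx=4.5,fy=4.5,interpolation=cv2.INTER_CUBIC))
# clamp grip target, phi
plan([465,33,150],-1.473)
E
```

```text
clock 1.85 pos [163.5 603.2 231.3] w 85.4 F [ 0.6 -0.5 -0.1] phi -0.265
 rotvec deg (tool): [ 0.  -0.  69.2]  d in tool now: [440.2 471.4  81.3]  d in tool after turn: [ 596.9 -244.4   81.3]
```

View pics/c2.png

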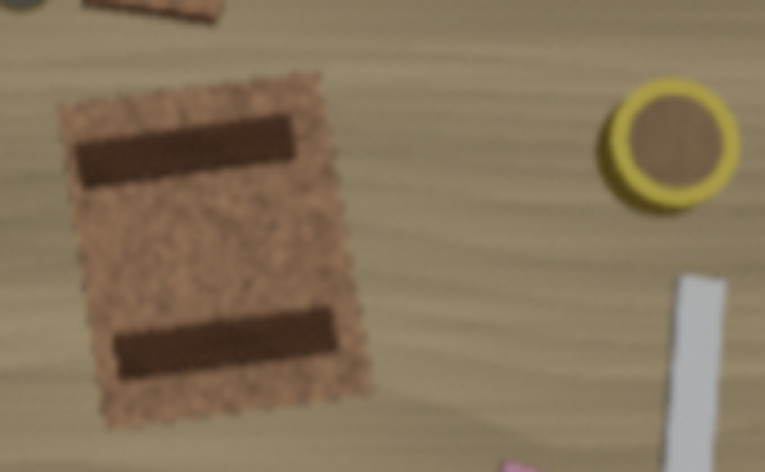

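Candidates in the top picture: the dark bars at (370,228) and (380,271) on the cork mat, pinks at (380,325) and (440,322), and a white bar at (484,280). I choose the two dark bars. The crop shows both are dark rosewood and lie flat on the mat, with the middle spot empty. Clamp first.

Call:
{"op": "send_rows", "data": {
  "translation": [
    [40,42,0],
    [40,42,0],
    [40,42,0],
    [40,42,0],
    [40,42,0]
  ],
  "dr": [
    [0,0,0],
    [0,0,0],
    [0,0,0],
    [0,0,0],
    [0,0,0]
  ],
  "grip": [85,85,85,85,85]
}}

```text
clock: 2.48
position: [302.2, 346.5, 231.7]
ee_rot: [0.991, -0.132, 0.0, -0.0]
contact_force: [1.2, 0.1, 0.4]
gripper_width: 85.1
```

Call:
{"op": "send_rows", "data": {
  "translation": [
    [40,42,0],
    [47,33,0],
    [51,25,0],
    [55,17,0],
    [57,8,0]
  ],
  "dr": [
    [0,0,10],
    [0,0,10],
    [0,0,10],
    [0,0,10],
    [0,0,10]
  ],
  "grip": [85,85,85,85,85]
}}

```text
clock: 3.1
position: [438.5, 93.5, 231.8]
ee_rot: [0.841, -0.541, 0.0, -0.001]
contact_force: [0.3, 0.4, 0.1]
gripper_width: 84.7
```

Call:
{"op": "send_rows", "data": {
  "translation": [
    [20,0,0],
    [20,0,0],
    [0,0,0],
    [0,0,0],
    [0,0,0]
  ],
  "dr": [
    [0,0,9.6],
    [0,0,9.6],
    [0,0,0],
    [0,0,0],
    [0,0,0]
  ],
  "grip": [85,85,85,85,85]
}}

```text
clock: 3.72
position: [451.2, 58.3, 231.4]
ee_rot: [0.742, -0.671, 0.0, -0.0]
contact_force: [0.7, -0.5, -0.3]
gripper_width: 85.0
```

Run:
```python
from h import *
plan([465,33,150],-1.473)
shot("wrist","b1")
print(find("clamp_grip","wrist"),find("bay1","wrist"),find("clamp_hinge","wrist"))
```

```text
clock 3.73 pos [451.2  58.3 231.4] w 85.0 F [ 0.7 -0.5 -0.3] phi -1.470
 rotvec deg (tool): [-0.   0.   0.1]  d in tool now: [ 26.6 -11.1  81.4]  d in tool after turn: [ 26.5 -11.2  81.4]
[([461.5, 33.2, 60.4], 0.95), ([629.0, 330.9, 48.9], 0.59)] [([530.9, 3.9, 29.6], 0.93), ([535.9, -54.9, 24.9], 0.89), ([522.1, 73.7, 25.2], 0.89)] [([666.0, 22.6, 61.8], 0.77)]
```

View pics/b1.png

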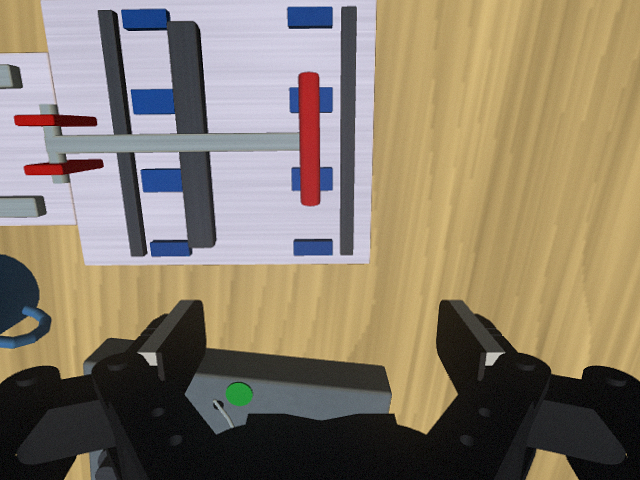

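Run:
```python
from h import *
i=dict(np.load("pics/b1.npz"))
print(w("wrist",[[309,72],[310,205],[298,143],[310,188],[60,142]],62,i).round(1))
# bed corners/bay stops z=30 top inner edges; bed corners z=20
print(w("wrist",[[375,0],[369,264],[85,264],[43,0]],20,i).round(1))
print("stops",w("wrist",[[341,8],[341,254],[117,12],[146,254]],30,i).round(1))
print("blocks",w("wrist",[[123,13],[151,239],[331,18],[332,245],[290,90],[292,190],[331,100],[332,179]],30,i).round(1))
```

```text
[[471.1 -49.6  62. ]
 [461.   49.8  62. ]
 [474.8   2.3  62. ]
 [462.3  36.1  62. ]
 [659.9  19.6  62. ]]
[[ 425.  -114.6   20. ]
 [ 400.   108.9   20. ]
 [ 671.4  136.6   20. ]
 [ 693.7  -89.3   20. ]]
stops [[ 451.8 -103.2   30. ]
 [ 428.6   98.5   30. ]
 [ 628.2  -83.5   30. ]
 [ 607.8  116.7   30. ]]
blocks [[623.4 -83.2  30. ]
 [603.  101.8  30. ]
 [458.8 -95.3  30. ]
 [437.8  90.7  30. ]
 [486.7 -38.4  30. ]
 [478.3  44.1  30. ]
 [452.2 -34.   30. ]
 [444.3  31.   30. ]]
```

Call:
{"op": "send_rows", "data": {
  "translation": [
    [13,-4,40],
    [13,-4.5,40],
    [0,0,40],
    [0,0,40],
    [0,0,28]
  ],
  "dr": [
    [0,0,0],
    [0,0,0],
    [0,0,0],
    [0,0,0],
    [0,0,0]
  ],
  "grip": [85,85,85,85,85]
}}

```text
clock: 4.55
position: [461.9, 32.6, 41.7]
ee_rot: [0.741, -0.671, -0.0, 0.001]
contact_force: [0.2, -0.1, 0.9]
gripper_width: 84.9
```

Call:
{"op": "send_rows", "data": {
  "translation": [
    [0,0,0],
    [0,0,0],
    [0,0,0],
    [0,0,0],
    [0,0,0]
  ],
  "dr": [
    [0,0,0],
    [0,0,0],
    [0,0,0],
    [0,0,0],
    [0,0,0]
  ],
  "grip": [40,10,10,10,10]
}}

```text
clock: 5.18
position: [462.8, 32.9, 44.6]
ee_rot: [0.741, -0.671, 0.0, -0.001]
contact_force: [-1.3, 1.2, 4.9]
gripper_width: 13.9
```

Run:
```python
from h import *
s=arm.read_state(); p=s["position"]; plan(p)
f=0.104; fx=np.array([np.cos(f),np.sin(f),0])
# arc about hinge; t0=-0.05
prev=None
for t in [-.05,.1,.3,.5,.7,.9,1.1,1.3,1.5,1.7,1.8]:
    q=np.array([-200*np.cos(t)+10*np.sin(t), 200*np.sin(t)+10*np.cos(t)])
    if prev is not None: print(t, "tool y,z:", (-(q-prev)).round(1))
    prev=q
shot("wrist","b2")
```

```text
clock 5.17 pos [462.8  32.9  44.6] w 13.9 F [-1.3  1.2  4.9] phi -1.472
 rotvec deg (tool): [-0.1  0.  -0. ]  d in tool now: [0. 0. 0.]  d in tool after turn: [0. 0. 0.]
0.1 tool y,z: [ -2.2 -29.9]
0.3 tool y,z: [ -9.9 -38.7]
0.5 tool y,z: [-17.4 -36. ]
0.7 tool y,z: [-24.2 -31.8]
0.9 tool y,z: [-30.  -26.4]
1.1 tool y,z: [-34.7 -19.9]
1.3 tool y,z: [-37.9 -12.6]
1.5 tool y,z: [-39.7  -4.8]
1.7 tool y,z: [-39.9   3.2]
1.8 tool y,z: [-19.5   4.5]
```

View pics/b2.png

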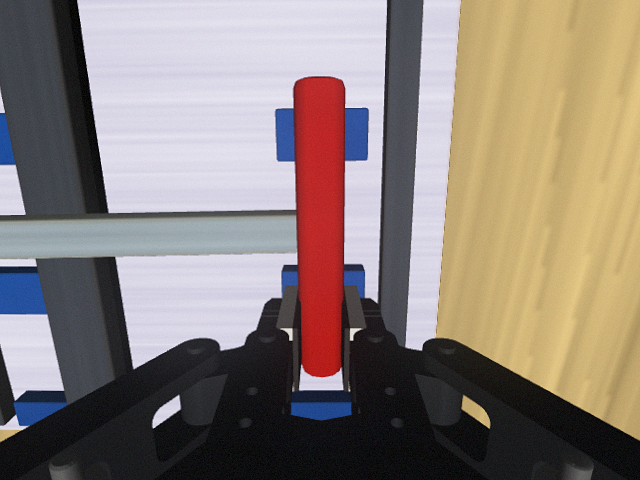

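Call:
{"op": "send_rows", "data": {
  "translation": [
    [0,-0.7,-15],
    [0,-1.5,-15],
    [0,-4,-19.5],
    [0,-6,-19],
    [0,-8,-18.3]
  ],
  "dr": [
    [0,0,0],
    [0,0,0],
    [0,0,0],
    [0,0,0],
    [0,0,0]
  ],
  "grip": [8,8,8,8,8]
}}

```text
clock: 5.85
position: [479.6, 34.7, 128.7]
ee_rot: [0.74, -0.672, -0.003, 0.002]
contact_force: [-1.8, 3.2, -9.2]
gripper_width: 14.2
```

Call:
{"op": "send_rows", "data": {
  "translation": [
    [0,-9.4,-17.7],
    [0,-11.3,-16.5],
    [0,-12.9,-15.3],
    [0,-14.3,-13.8],
    [0,-15.7,-12.6]
  ],
  "dr": [
    [0,0,0],
    [0,0,0],
    [0,0,0],
    [0,0,0],
    [0,0,0]
  ],
  "grip": [8,8,8,8,8]
}}

```text
clock: 6.48
position: [535.4, 40.6, 205.7]
ee_rot: [0.741, -0.672, -0.008, 0.009]
contact_force: [-27.3, 10.0, 21.9]
gripper_width: 13.8
```

Call:
{"op": "send_rows", "data": {
  "translation": [
    [0,-16.8,-10.8],
    [0,-17.9,-9.1],
    [0,-18.7,-7.2],
    [0,-19.2,-5.4],
    [0,-19.7,-3.4]
  ],
  "dr": [
    [0,0,0],
    [0,0,0],
    [0,0,0],
    [0,0,0],
    [0,0,0]
  ],
  "grip": [8,8,8,8,8]
}}

```text
clock: 7.1
position: [639.5, 51.0, 246.6]
ee_rot: [0.742, -0.671, 0.002, -0.003]
contact_force: [0.5, 5.6, 8.2]
gripper_width: 13.9
```

Run:
```python
from h import *
plan([0,0,0]); shot("wrist","b3"); shot("side","b3s")
```

```text
clock 7.10 pos [639.5  51.  246.6] w 13.9 F [0.5 5.6 8.2] phi -1.470
 rotvec deg (tool): [-0.4  0.1 -0. ]  d in tool now: [-13.1 643.2 241.7]  d in tool after turn: [-13.4 641.4 246.6]
```

View pics/b3.png

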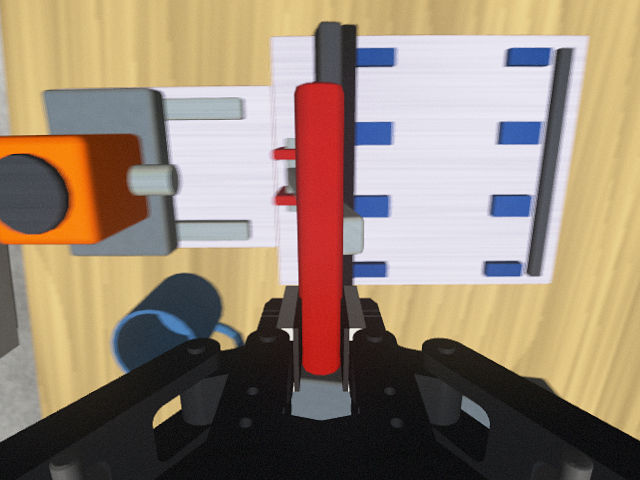

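View pics/b3s.png

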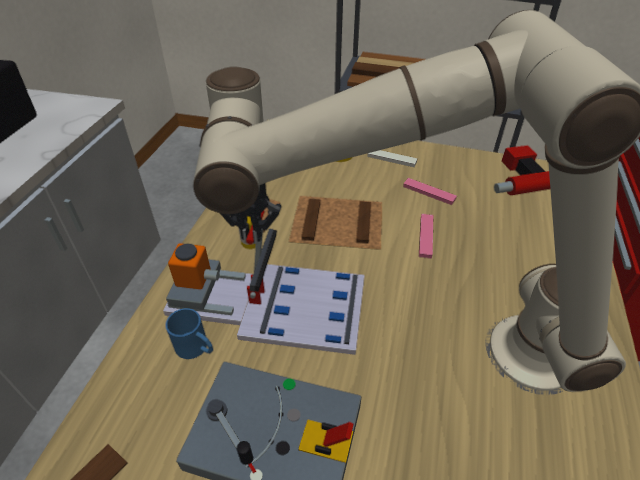

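Call:
{"op": "send_rows", "data": {
  "translation": [
    [0,-19,-4],
    [0,-19,-1.5],
    [0,-18,1],
    [0,-15,2],
    [0,0,0]
  ],
  "dr": [
    [0,0,0],
    [0,0,0],
    [0,0,0],
    [0,0,0],
    [0,0,0]
  ],
  "grip": [8,8,8,8,8]
}}

```text
clock: 7.82
position: [709.4, 59.1, 243.8]
ee_rot: [0.741, -0.671, -0.0, -0.002]
contact_force: [2.1, 5.1, -1.4]
gripper_width: 13.7
```

Run:
```python
from h import *
plan([0,0,0])
```

```text
clock 7.83 pos [709.4  59.1 243.8] w 13.7 F [ 2.1  5.1 -1.4] phi -1.471
 rotvec deg (tool): [-0.1  0.2 -0. ]  d in tool now: [-11.2 712.2 242.4]  d in tool after turn: [-11.9 711.7 243.8]
```

Call:
{"op": "send_rows", "data": {
  "translation": [
    [0,0,0],
    [0,0,0],
    [0,0,-20],
    [0,0,-30],
    [0,0,-30]
  ],
  "dr": [
    [0,0,0],
    [0,0,0],
    [0,0,0],
    [0,0,0],
    [0,0,0]
  ],
  "grip": [60,80,80,80,80]
}}

```text
clock: 8.45
position: [707.7, 56.0, 325.9]
ee_rot: [0.741, -0.672, 0.0, 0.0]
contact_force: [-0.8, 0.0, 0.3]
gripper_width: 79.6
```

Run:
```python
from h import *
plan([619,-302,200],-1.45)
print(find("clamp_grip","side"), find("blank1","top"))
```

```text
clock 8.45 pos [707.7  56.  325.9] w 79.6 F [-0.8  0.   0.3] phi -1.473
 rotvec deg (tool): [ 0.  -0.  -1.3]  d in tool now: [347.6 123.1 126.2]  d in tool after turn: [344.7 131.2 125.9]
[([642.0, 47.8, 259.7], 0.78)] [([463.2, -334.6, 12.6], 0.96), ([288.9, -537.9, 3.0], 0.93), ([436.5, -694.1, 11.7], 0.91), ([282.2, -328.3, 8.8], 0.57)]
```

Call:
{"op": "send_rows", "data": {
  "translation": [
    [36,20,0],
    [42,20,0],
    [42,20,0],
    [42,22,0],
    [42,22,0]
  ],
  "dr": [
    [0,0,0],
    [0,0,0],
    [0,0,0],
    [0,0,0],
    [0,0,0]
  ],
  "grip": [80,80,80,80,80]
}}

```text
clock: 9.18
position: [623.2, -158.0, 324.1]
ee_rot: [0.741, -0.672, -0.0, 0.0]
contact_force: [0.3, 0.2, -0.3]
gripper_width: 80.1
```

Call:
{"op": "send_rows", "data": {
  "translation": [
    [42,40,10],
    [42,40,10],
    [20,10,6],
    [0,0,0],
    [0,0,0]
  ],
  "dr": [
    [0,0,0],
    [0,0,0],
    [0,0,0],
    [0,0,0],
    [0,0,0]
  ],
  "grip": [80,80,80,80,80]
}}

```text
clock: 9.8
position: [545.9, -268.2, 298.4]
ee_rot: [0.741, -0.671, 0.0, -0.0]
contact_force: [0.8, 0.2, 0.2]
gripper_width: 80.1
```

Run:
```python
from h import *
plan([619,-302,200],-1.45)
shot("wrist","d1"); print(find("blank1","wrist"))
shot("top","d1t"); print(find("blank1","top"));print(find("clamp_grip","top"))
```

```text
clock 9.80 pos [ 545.9 -268.2  298.4] w 80.1 F [0.8 0.2 0.2] phi -1.472
 rotvec deg (tool): [-0.  -0.  -1.3]  d in tool now: [ 40.8 -69.4  98.4]  d in tool after turn: [ 42.3 -68.5  98.4]
[([615.8, -302.4, 9.0], 0.61), ([460.8, -330.7, 11.5], 0.59), ([759.4, -175.6, -2.0], 0.55)]
[([464.6, -333.2, 11.6], 0.87), ([287.9, -538.4, 3.9], 0.74), ([282.5, -328.8, 11.0], 0.67), ([436.3, -695.3, 6.8], 0.66), ([620.8, -306.4, 12.4], 0.63)]
[([720.8, 58.1, 251.6], 0.59)]
```

View pics/d1.png

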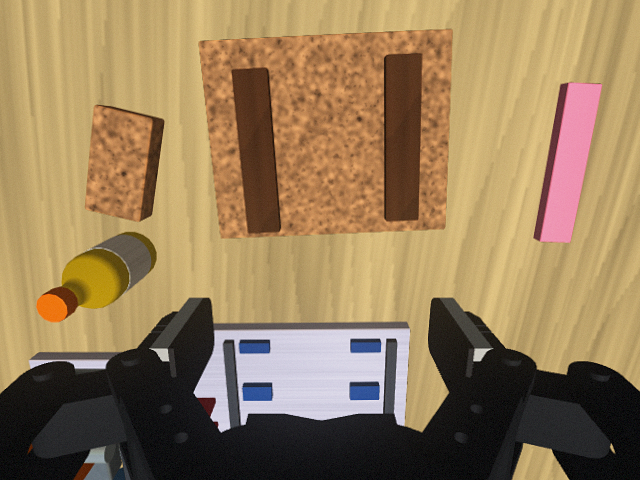

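View pics/d1t.png

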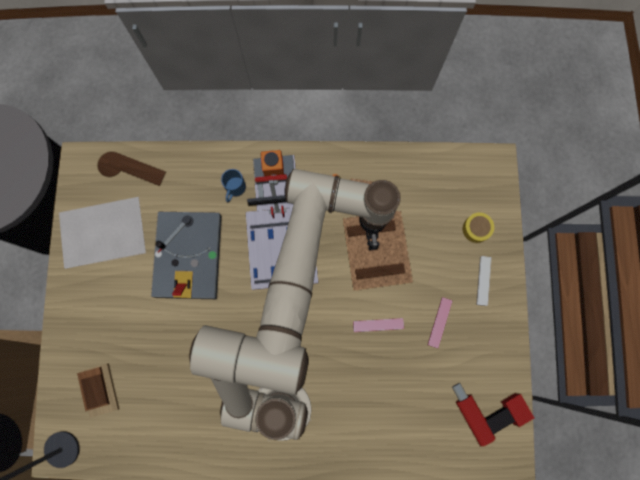

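```bash
cat >> h.py <<'E'
def blanks(name,z=20,thr=75):
    im=cv2.imread(f"pics/{name}.png"); i=dict(np.load(f"pics/{name}.npz"))
    b,g,r=[im[:,:,k].astype(int) for k in range(3)]
    m=((r<125)&(r-b>18)&(r>30)&(r-g>8)).astype(np.uint8)
    m=cv2.morphologyEx(m,cv2.MORPH_OPEN,np.ones((7,7)))
    for c in cv2.findContours(m,0,1)[0]:
        if cv2.contourArea(c)<1500: continue
        P=w("wrist",c[:,0].astype(float),z,i)[:,:2]
        (cx,cy),(a,bb),an=cv2.minAreaRect(P.astype(np.float32))
        if a<bb: a,bb,an=bb,a,an+90
        print(name,"center",round(cx,1),round(cy,1),"size",round(a),round(bb),"long angle deg",round(an,1))
E
python3 -c "
from h import *
blanks('d1')
i=dict(np.load('pics/d1.npz'))
for q in ([[232,70],[267,68],[280,231],[247,234]],[[387,55],[421,53],[418,219],[385,219]]):
    P=w('wrist',q,20,i)[:,:2]; print(P.round(1).tolist(),P.mean(0).round(1))
"
```

```text
d1 center 617.0 -304.6 size 169 37 long angle deg 98.6
d1 center 467.4 -333.1 size 169 38 long angle deg 98.1
[[646.8, -384.7], [612.1, -389.9], [587.0, -223.8], [623.3, -216.7]] [ 617.3 -303.8]
[[494.7, -413.7], [461.5, -419.0], [437.0, -252.4], [473.2, -248.8]] [ 466.6 -333.5]
```

```bash
python3 -c "
from h import *
plan([617,-304.2,9],-1.422)"
```

```text
clock 10.05 pos [ 546.1 -267.8  298.5] w 80.5 F [ 0.7  1.5 -0.1] phi -1.471
 rotvec deg (tool): [-0.  -0.  -2.8]  d in tool now: [ 43.2 -66.9 289.5]  d in tool after turn: [ 46.5 -64.8 289.5]
```

Call:
{"op": "send_rows", "data": {
  "translation": [
    [0,0,0],
    [12,-17,50],
    [12,-16,50],
    [12,-16,50],
    [10.5,-15.8,50]
  ],
  "dr": [
    [0,0,-2.8],
    [0,0,0],
    [0,0,0],
    [0,0,0],
    [0,0,0]
  ],
  "grip": [70,70,70,70,70]
}}

```text
clock: 10.68
position: [617.4, -304.9, 97.0]
ee_rot: [0.757, -0.653, 0.0, -0.0]
contact_force: [1.1, -0.2, 0.3]
gripper_width: 70.0
```

Call:
{"op": "send_rows", "data": {
  "translation": [
    [0,0,40],
    [0,0,30],
    [0,0,10],
    [0,0,5],
    [0,0,0]
  ],
  "dr": [
    [0,0,0],
    [0,0,0],
    [0,0,0],
    [0,0,0],
    [0,0,0]
  ],
  "grip": [70,70,70,70,70]
}}

```text
clock: 11.3
position: [617.2, -305.2, 14.6]
ee_rot: [0.757, -0.653, 0.001, -0.0]
contact_force: [-0.0, -0.2, 0.6]
gripper_width: 70.0
```

```bash
python3 -c "
from h import *
plan([617,-304.2,9],-1.422)
shot('wrist','d2')"
```

```text
clock 11.30 pos [ 617.2 -305.2   14.6] w 70.0 F [-0.  -0.2  0.6] phi -1.423
 rotvec deg (tool): [-0.1 -0.1 -0.1]  d in tool now: [-1.   0.   5.6]  d in tool after turn: [-1.   0.   5.6]
```

View pics/d2.png

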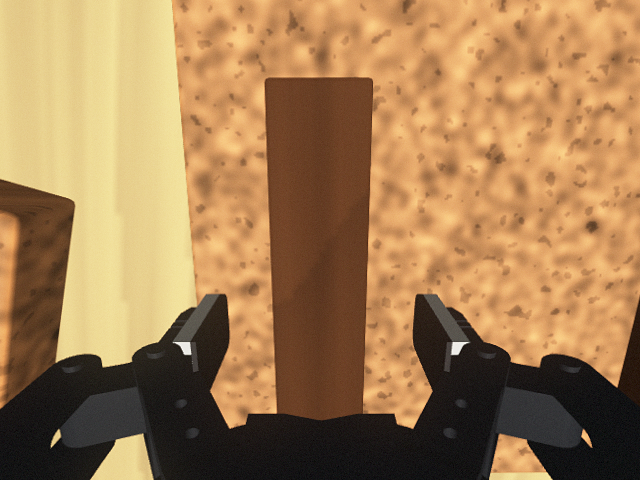

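Well centred between the pads. Down 6 mm more and close.

Call:
{"op": "send_rows", "data": {
  "translation": [
    [-1,0,5.5],
    [0,0,0],
    [0,0,0],
    [0,0,0],
    [0,0,0]
  ],
  "dr": [
    [0,0,0],
    [0,0,0],
    [0,0,0],
    [0,0,0],
    [0,0,0]
  ],
  "grip": [60,50,30,25,25]
}}

```text
clock: 11.98
position: [616.6, -304.3, 8.6]
ee_rot: [0.757, -0.653, 0.001, -0.0]
contact_force: [-0.2, 1.0, 3.1]
gripper_width: 34.1
```

Call:
{"op": "send_rows", "data": {
  "translation": [
    [0,0,0],
    [0,0,-20],
    [0,0,-30],
    [0,0,-40],
    [0,0,0]
  ],
  "dr": [
    [0,0,0],
    [0,0,0],
    [0,0,0],
    [0,0,0],
    [0,0,0]
  ],
  "grip": [25,25,25,25,25]
}}

```text
clock: 12.6
position: [618.6, -305.1, 103.1]
ee_rot: [0.757, -0.653, 0.004, -0.002]
contact_force: [0.8, 0.2, -0.6]
gripper_width: 34.1
```

```bash
python3 -c "
from h import *
shot('wrist','d3')
f=0.104
X=np.array([np.cos(f),np.sin(f)]);Y=np.array([-X[1],X[0]])
for k in(-66,0,66): print((np.array([531,8])+k*Y).round(1))
t=np.array([531,8])-66*Y
plan([*t,110],f)"
```

```text
[537.9 -57.6]
[531.   8.]
[524.1  73.6]
clock 12.65 pos [ 617.  -304.4  100.4] w 34.0 F [ 0.3 -0.3 -0.4] phi -1.424
 rotvec deg (tool): [ -0.1  -0.2 -87.5]  d in tool now: [-255.7   42.2  -10.1]  d in tool after turn: [ -53.1 -253.6   -9.6]
```

View pics/d3.png

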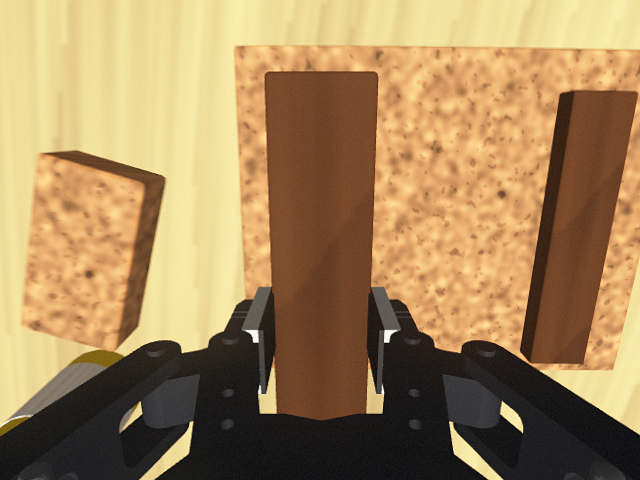

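Call:
{"op": "send_rows", "data": {
  "translation": [
    [-25,4,-10],
    [-35,6,0],
    [-35,6,0],
    [-35,6,0],
    [-25,4,0]
  ],
  "dr": [
    [0,0,0],
    [0,0,0],
    [0,0,0],
    [0,0,0],
    [0,0,0]
  ],
  "grip": [25,25,25,25,25]
}}

```text
clock: 13.28
position: [566.0, -153.3, 106.7]
ee_rot: [0.757, -0.653, -0.001, 0.001]
contact_force: [1.4, -0.1, -0.9]
gripper_width: 34.2
```

Call:
{"op": "send_rows", "data": {
  "translation": [
    [0,0,0],
    [0,0,0],
    [0,0,0],
    [0,0,0],
    [0,0,0]
  ],
  "dr": [
    [0,0,-8],
    [0,0,-10],
    [0,0,-10],
    [0,0,-10],
    [0,0,-10]
  ],
  "grip": [25,25,25,25,25]
}}

```text
clock: 13.9
position: [566.6, -154.5, 106.6]
ee_rot: [0.958, -0.286, -0.002, 0.0]
contact_force: [1.3, 0.3, -0.6]
gripper_width: 34.3
```

Call:
{"op": "send_rows", "data": {
  "translation": [
    [0,0,0],
    [0,0,0],
    [0,0,0],
    [0,0,0],
    [0,0,0]
  ],
  "dr": [
    [0,0,-10],
    [0,0,-10],
    [0,0,-10],
    [0,0,-9.5],
    [0,0,0]
  ],
  "grip": [25,25,25,25,25]
}}

```text
clock: 14.52
position: [566.8, -154.6, 106.8]
ee_rot: [0.999, 0.051, -0.001, -0.0]
contact_force: [-0.5, -0.3, -0.3]
gripper_width: 34.5
```

```bash
python3 -c "
from h import *
shot('wrist','d4')
plan([537.9,-57.6,110],.104)"
```

```text
clock 14.57 pos [ 567.  -154.6  107. ] w 34.0 F [ 0.   0.3 -1.3] phi 0.100
 rotvec deg (tool): [-0.   0.1 -0.2]  d in tool now: [-19.2 -99.4  -2.9]  d in tool after turn: [-18.9 -99.5  -3. ]
```

View pics/d4.png

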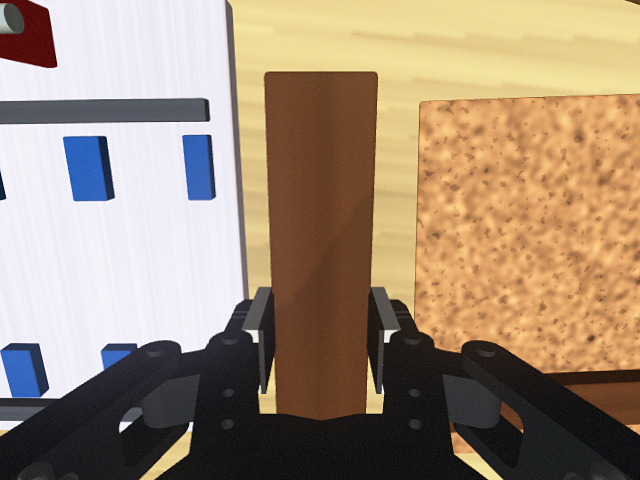

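```bash
python3 -c "
from h import *
im=cv2.imread('pics/d4.png'); cv2.imwrite('pics/d4c.png',cv2.resize(im[80:440,0:260],None,fx=2.2,fy=1.65,interpolation=cv2.INTER_CUBIC))
i=dict(np.load('pics/d4.npz'))
print(w('wrist',[[265,73],[377,73]],118.4,i))"
```

```text
[[ 649.74599384 -128.98388832  118.4       ]
 [ 653.2797396  -163.6458887   118.4       ]]
```

View pics/d4c.png

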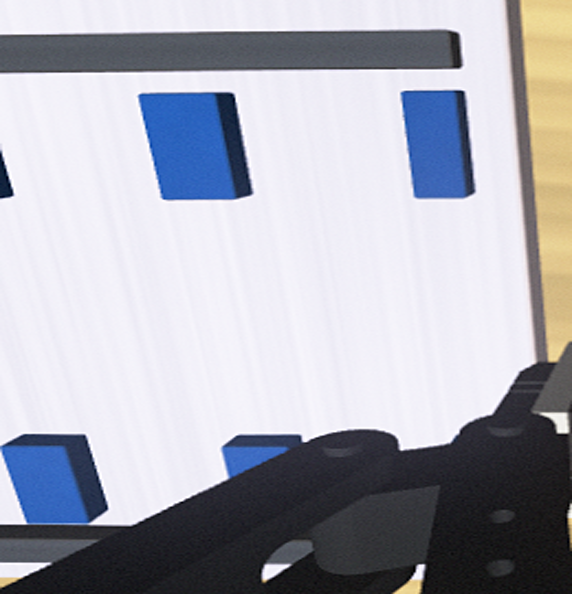

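```bash
python3 -c "
from h import *
i=dict(np.load('pics/d4.npz'))
P=w('wrist',[[98.6,137.6],[107.3,200],[182.7,135.8],[188,200],[120,123],[200,122]],30,i)
f=.104;X=np.array([np.cos(f),np.sin(f)]);Y=np.array([-X[1],X[0]])
q=P[:,:2]-[531,8]; print(P.round(1)); print(np.c_[q@X,q@Y].round(1))"
```

```text
[[618.3 -27.4  30. ]
 [584.  -30.8  30. ]
 [623.7 -73.5  30. ]
 [588.6 -76.8  30. ]
 [627.2 -39.4  30. ]
 [631.9 -82.7  30. ]]
[[  83.2  -44.3]
 [  48.7  -44.1]
 [  83.8  -90.7]
 [  48.5  -90.4]
 [  90.7  -57.2]
 [  90.9 -100.7]]
```

Call:
{"op": "send_rows", "data": {
  "translation": [
    [-4,-20,0],
    [-5,-28,0],
    [-5,-28,0],
    [-5,-22.5,0],
    [0,0,0]
  ],
  "dr": [
    [0,0,-0.2],
    [0,0,0],
    [0,0,0],
    [0,0,0],
    [0,0,0]
  ],
  "grip": [25,25,25,25,25]
}}

```text
clock: 15.2
position: [537.5, -56.9, 108.0]
ee_rot: [0.999, 0.054, -0.0, -0.0]
contact_force: [-0.2, -0.3, -0.1]
gripper_width: 34.2
```

Call:
{"op": "send_rows", "data": {
  "translation": [
    [0,0,20],
    [0,0,20],
    [0,0,16],
    [0,0,8],
    [0,0,0]
  ],
  "dr": [
    [0,0,0],
    [0,0,0],
    [0,0,0],
    [0,0,0],
    [0,0,0]
  ],
  "grip": [25,25,25,25,25]
}}

```text
clock: 15.82
position: [538.2, -58.9, 43.5]
ee_rot: [0.999, 0.053, -0.001, 0.0]
contact_force: [-0.7, 0.7, -0.5]
gripper_width: 34.3
```

```bash
python3 -c "
from h import *
shot('wrist','d5')
plan([538,-58.6,25.5],.104)"
```

```text
clock 15.88 pos [538.7 -58.8  44.1] w 34.1 F [ 0.5  0.1 -0. ] phi 0.107
 rotvec deg (tool): [ 0.  -0.   0.2]  d in tool now: [-0.7 -0.3 18.6]  d in tool after turn: [-0.7 -0.3 18.6]
```

View pics/d5.png

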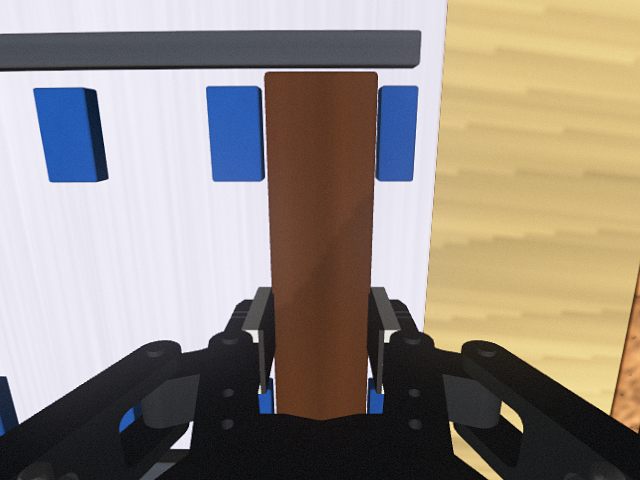

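Well aligned between the blocks; lower.

Call:
{"op": "send_rows", "data": {
  "translation": [
    [-0.7,0,8],
    [0,0,6],
    [0,0,4],
    [0,0,0],
    [0,0,0]
  ],
  "dr": [
    [0,0,0],
    [0,0,0],
    [0,0,0],
    [0,0,0],
    [0,0,0]
  ],
  "grip": [25,25,25,25,25]
}}

```text
clock: 16.5
position: [537.9, -58.7, 26.0]
ee_rot: [0.999, 0.054, 0.0, 0.0]
contact_force: [-0.6, -0.4, 0.1]
gripper_width: 34.1
```

```bash
python3 -c "
from h import *
plan([538,-58.6,25.5],.104)"
```

```text
clock 16.50 pos [537.9 -58.7  26. ] w 34.1 F [-0.6 -0.4  0.1] phi 0.107
 rotvec deg (tool): [ 0.  -0.   0.2]  d in tool now: [ 0.1 -0.1  0.5]  d in tool after turn: [ 0.1 -0.1  0.5]
```

Call:
{"op": "send_rows", "data": {
  "translation": [
    [0,0,1],
    [0,0,0.5],
    [0,0,0],
    [0,0,0],
    [0,0,-20]
  ],
  "dr": [
    [0,0,0],
    [0,0,0],
    [0,0,0],
    [0,0,0],
    [0,0,0]
  ],
  "grip": [25,25,48,50,50]
}}

```text
clock: 17.12
position: [536.5, -59.0, 43.4]
ee_rot: [0.999, 0.053, -0.002, 0.0]
contact_force: [-0.2, 0.2, 0.9]
gripper_width: 50.6
```

Call:
{"op": "send_rows", "data": {
  "translation": [
    [0,0,-40],
    [0,0,-40],
    [0,0,-40],
    [0,0,0],
    [0,0,0]
  ],
  "dr": [
    [0,0,0],
    [0,0,0],
    [0,0,0],
    [0,0,0],
    [0,0,0]
  ],
  "grip": [60,70,80,80,80]
}}

```text
clock: 17.75
position: [537.1, -58.7, 163.9]
ee_rot: [0.999, 0.053, -0.0, -0.0]
contact_force: [-0.2, 0.3, 0.0]
gripper_width: 80.4
```

```bash
python3 -c "
from h import *
shot('wrist','d6'); print(find('blank1','wrist'))
blanks('d6',36)
shot('top','d6t'); print(find('blank1','top'))
plan([467,-260,250],-1.425)"
```

```text
[([539.7, -59.9, 25.2], 0.59), ([462.6, -334.5, 13.8], 0.58)]
d6 center 472.0 -274.2 size 90 41 long angle deg 98.2
d6 center 538.8 -58.7 size 168 35 long angle deg 6.2
[([280.9, -328.4, 8.1], 0.93), ([288.7, -536.3, 4.0], 0.93), ([461.9, -334.1, 9.2], 0.83), ([435.8, -694.4, 8.2], 0.78), ([541.7, -61.5, 27.1], 0.55)]
clock 17.95 pos [537.1 -58.9 163.1] w 79.9 F [-0.3  0.9 -0.5] phi 0.107
 rotvec deg (tool): [ 0.1  0.1 87.8]  d in tool now: [-91.4 192.5 -86.6]  d in tool after turn: [188.8  98.5 -86.9]
```

View pics/d6.png

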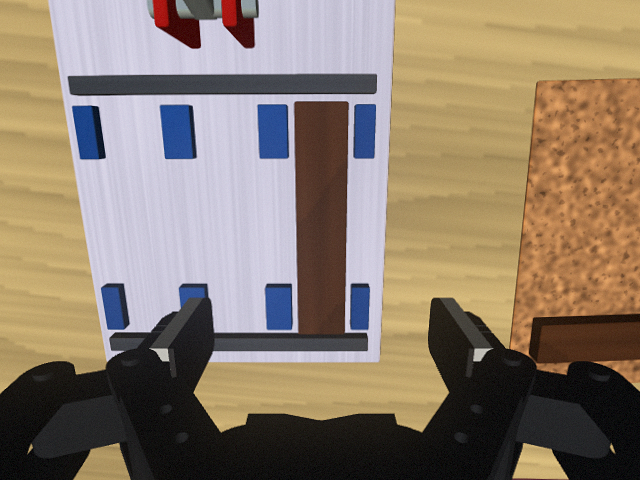

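Call:
{"op": "send_rows", "data": {
  "translation": [
    [-14,30,-10],
    [-20,42,-10],
    [-20,42,-10],
    [-20,42,-10],
    [-17,36,0]
  ],
  "dr": [
    [0,0,0],
    [0,0,0],
    [0,0,0],
    [0,0,0],
    [0,0,0]
  ],
  "grip": [80,80,80,80,80]
}}

```text
clock: 18.58
position: [467.3, -261.0, 204.6]
ee_rot: [0.999, 0.053, 0.0, 0.0]
contact_force: [0.8, 0.1, -0.3]
gripper_width: 79.9
```

Call:
{"op": "send_rows", "data": {
  "translation": [
    [0,0,0],
    [0,0,0],
    [0,0,0],
    [0,0,0],
    [0,0,0]
  ],
  "dr": [
    [0,0,8],
    [0,0,10],
    [0,0,10],
    [0,0,10],
    [0,0,10]
  ],
  "grip": [80,80,80,80,80]
}}

```text
clock: 19.2
position: [467.4, -259.3, 203.4]
ee_rot: [0.933, -0.36, -0.001, 0.0]
contact_force: [0.4, 0.3, 0.1]
gripper_width: 79.9
```

Call:
{"op": "send_rows", "data": {
  "translation": [
    [0,0,0],
    [0,0,0],
    [0,0,0],
    [0,0,0],
    [0,0,0]
  ],
  "dr": [
    [0,0,10],
    [0,0,10],
    [0,0,10],
    [0,0,10],
    [0,0,0]
  ],
  "grip": [80,80,80,80,80]
}}

```text
clock: 19.82
position: [467.5, -259.3, 203.6]
ee_rot: [0.756, -0.654, -0.001, 0.0]
contact_force: [0.3, -0.1, 0.6]
gripper_width: 79.6
```

```bash
python3 -c "
from h import *
shot('wrist','e1')
blanks('e1',20)
plan([467,-333.2,9],-1.425)"
```

```text
e1 center 504.7 -50.1 size 103 38 long angle deg 7.6
e1 center 726.4 -277.5 size 110 23 long angle deg 83.4
e1 center 466.2 -333.2 size 169 36 long angle deg 98.0
clock 19.88 pos [ 467.5 -259.4  203.7] w 80.0 F [-1.  -0.7  0.9] phi -1.426
 rotvec deg (tool): [ 0.1  0.  -0.1]  d in tool now: [ 73.1  10.9 194.7]  d in tool after turn: [ 73.   11.2 194.7]
```

View pics/e1.png

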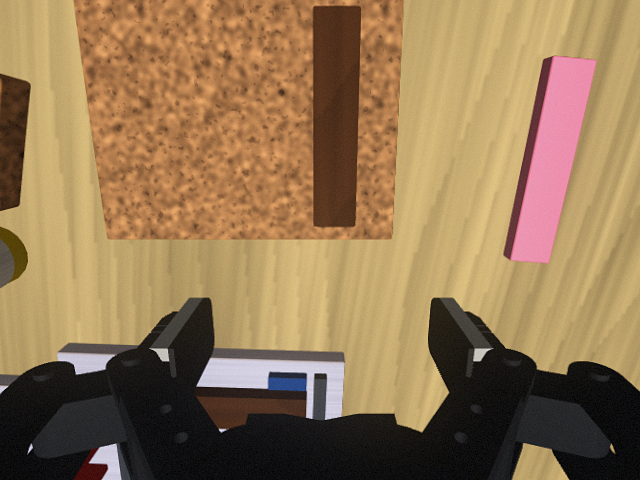

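Call:
{"op": "send_rows", "data": {
  "translation": [
    [20,3,30],
    [20,3,40],
    [20,3,40],
    [13,2.8,30],
    [0,0,20]
  ],
  "dr": [
    [0,0,0.3],
    [0,0,0],
    [0,0,0],
    [0,0,0],
    [0,0,0]
  ],
  "grip": [75,70,70,70,70]
}}

```text
clock: 20.5
position: [465.1, -333.9, 42.2]
ee_rot: [0.754, -0.657, -0.001, 0.001]
contact_force: [0.3, 0.6, 0.6]
gripper_width: 70.1
```

Call:
{"op": "send_rows", "data": {
  "translation": [
    [0,0,15],
    [0,0,10],
    [0,0,5],
    [0,0,0],
    [0,0,0]
  ],
  "dr": [
    [0,0,0],
    [0,0,0],
    [0,0,0],
    [0,0,0],
    [0,0,0]
  ],
  "grip": [70,70,70,70,70]
}}

```text
clock: 21.12
position: [466.6, -333.4, 15.1]
ee_rot: [0.754, -0.657, 0.001, -0.0]
contact_force: [0.6, 0.3, 0.2]
gripper_width: 70.1
```

```bash
python3 -c "
from h import *
shot('wrist','e2')
plan([466.3,-333.2,8.7],-1.431)"
```

```text
clock 21.18 pos [ 466.6 -333.4   15.1] w 69.8 F [-0.8  0.3  0.2] phi -1.434
 rotvec deg (tool): [-0.1 -0.  -0.2]  d in tool now: [-0.3  0.3  6.4]  d in tool after turn: [-0.3  0.2  6.4]
```

View pics/e2.png

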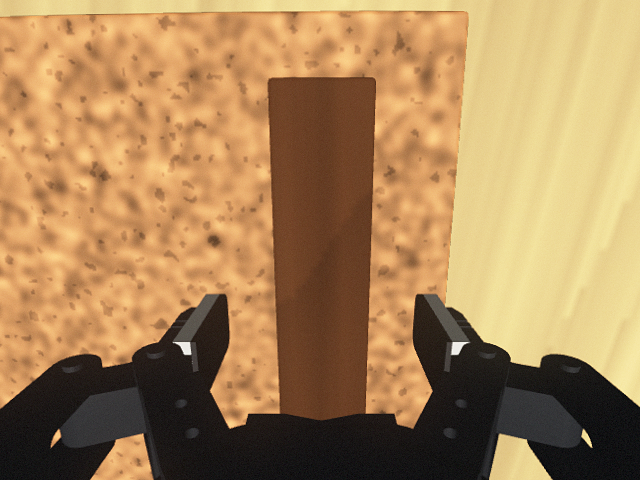

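Call:
{"op": "send_rows", "data": {
  "translation": [
    [0,0,6.4],
    [0,0,0],
    [0,0,0],
    [0,0,0],
    [0,0,0]
  ],
  "dr": [
    [0,0,0],
    [0,0,0],
    [0,0,0],
    [0,0,0],
    [0,0,0]
  ],
  "grip": [60,50,30,25,25]
}}

```text
clock: 21.8
position: [466.3, -333.4, 8.3]
ee_rot: [0.754, -0.657, 0.0, -0.0]
contact_force: [-0.0, 0.5, 1.5]
gripper_width: 34.7
```

Call:
{"op": "send_rows", "data": {
  "translation": [
    [0,0,0],
    [0,0,-20],
    [0,0,-40],
    [0,0,-45],
    [0,0,0]
  ],
  "dr": [
    [0,0,0],
    [0,0,0],
    [0,0,0],
    [0,0,0],
    [0,0,0]
  ],
  "grip": [25,25,25,25,25]
}}

```text
clock: 22.42
position: [468.3, -334.3, 116.7]
ee_rot: [0.754, -0.657, 0.004, -0.001]
contact_force: [0.5, -0.2, -1.6]
gripper_width: 34.4
```

```bash
python3 -c "
from h import *
f=.104;Y=np.array([-np.sin(f),np.cos(f)])
t=np.array([531,8])+65*Y; print(t)
plan([*t,110],f)"
```

```text
[524.25217944  72.64879672]
clock 22.43 pos [ 468.3 -334.3  116.7] w 34.4 F [ 0.5 -0.2 -1.6] phi -1.434
 rotvec deg (tool): [ -0.1  -0.5 -88.1]  d in tool now: [-395.6 -111.     5.7]  d in tool after turn: [  97.9 -399.     6.7]
```

Call:
{"op": "send_rows", "data": {
  "translation": [
    [-30,-8,0],
    [-45,-13,0],
    [-50,-14,0],
    [-50,-14,0],
    [-40,-11,0]
  ],
  "dr": [
    [0,0,0],
    [0,0,0],
    [0,0,0],
    [0,0,0],
    [0,0,0]
  ],
  "grip": [25,25,25,25,25]
}}

```text
clock: 23.05
position: [495.3, -110.3, 111.6]
ee_rot: [0.754, -0.657, -0.001, 0.001]
contact_force: [1.3, -1.1, -0.8]
gripper_width: 34.5
```

Call:
{"op": "send_rows", "data": {
  "translation": [
    [0,0,0],
    [0,0,0],
    [0,0,0],
    [0,0,0],
    [0,0,0]
  ],
  "dr": [
    [0,0,-8],
    [0,0,-10],
    [0,0,-10],
    [0,0,-10],
    [0,0,-10]
  ],
  "grip": [25,25,25,25,25]
}}

```text
clock: 23.68
position: [495.1, -112.1, 111.5]
ee_rot: [0.957, -0.291, -0.001, 0.0]
contact_force: [-0.1, -0.4, 0.7]
gripper_width: 34.5
```

Call:
{"op": "send_rows", "data": {
  "translation": [
    [0,0,0],
    [0,0,0],
    [0,0,0],
    [0,0,0],
    [0,0,0]
  ],
  "dr": [
    [0,0,-10],
    [0,0,-10],
    [0,0,-10],
    [0,0,-10],
    [0,0,0]
  ],
  "grip": [25,25,25,25,25]
}}

```text
clock: 24.3
position: [495.3, -112.2, 111.7]
ee_rot: [0.999, 0.05, -0.001, -0.0]
contact_force: [0.8, -0.4, -1.2]
gripper_width: 34.5
```

```bash
python3 -c "
from h import *
shot('wrist','e3')
plan([524.3,72.6,110],.104)"
```

```text
clock 24.35 pos [ 495.5 -112.1  111.9] w 34.1 F [-0.1 -0.5 -1.4] phi 0.098
 rotvec deg (tool): [-0.   0.1 -0.3]  d in tool now: [  46.9 -181.     1.9]  d in tool after turn: [  47.9 -180.8    1.9]
```

View pics/e3.png

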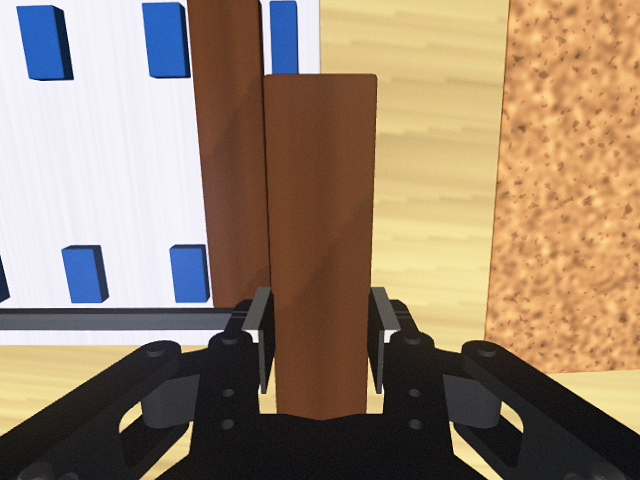

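Call:
{"op": "send_rows", "data": {
  "translation": [
    [9,-34,0],
    [10,-40,0],
    [10,-40,0],
    [10,-38,0],
    [9,-29,0]
  ],
  "dr": [
    [0,0,-0.3],
    [0,0,0],
    [0,0,0],
    [0,0,0],
    [0,0,0]
  ],
  "grip": [25,25,25,25,25]
}}

```text
clock: 24.98
position: [524.6, 74.4, 112.5]
ee_rot: [0.999, 0.052, -0.0, 0.0]
contact_force: [0.6, -0.9, -0.9]
gripper_width: 34.3
```

Call:
{"op": "send_rows", "data": {
  "translation": [
    [0,0,0],
    [0,0,20],
    [0,0,25],
    [0,0,20],
    [0,0,0]
  ],
  "dr": [
    [0,0,0],
    [0,0,0],
    [0,0,0],
    [0,0,0],
    [0,0,0]
  ],
  "grip": [25,25,25,25,25]
}}

```text
clock: 25.6
position: [523.2, 71.5, 46.3]
ee_rot: [0.999, 0.052, -0.002, 0.001]
contact_force: [-0.0, 0.1, -0.9]
gripper_width: 34.7
```

```bash
python3 -c "
from h import *
shot('wrist','e4')
plan([524.3,72.6,25.5],.104)"
```

```text
clock 25.65 pos [524.3  72.   47.5] w 34.2 F [-0.4 -0.8 -0.9] phi 0.105
 rotvec deg (tool): [0.  0.1 0.1]  d in tool now: [ 0.1 -0.6 22. ]  d in tool after turn: [ 0.1 -0.6 22. ]
```

View pics/e4.png

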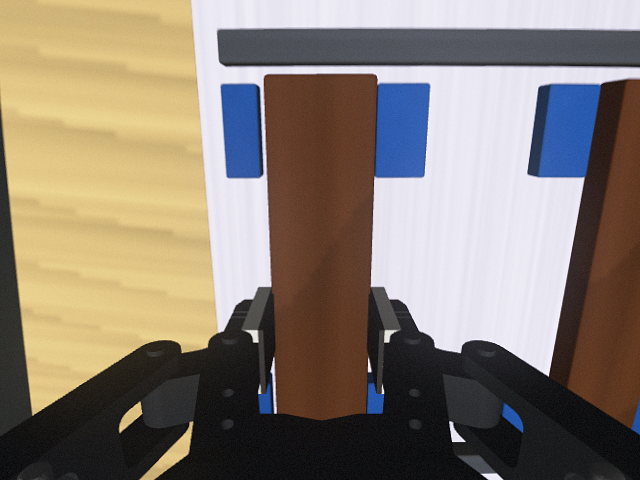

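Call:
{"op": "send_rows", "data": {
  "translation": [
    [0,-1.3,9],
    [0,0,8],
    [0,0,4],
    [0,0,1.5],
    [0,0,0]
  ],
  "dr": [
    [0,0,0],
    [0,0,0],
    [0,0,0],
    [0,0,0],
    [0,0,0]
  ],
  "grip": [25,25,25,25,25]
}}

```text
clock: 26.28
position: [524.7, 74.2, 25.5]
ee_rot: [0.999, 0.053, 0.0, 0.0]
contact_force: [0.7, -0.3, -1.6]
gripper_width: 34.4
```

```bash
python3 -c "
from h import *
plan([524.3,72.6,24],.104)"
```

```text
clock 26.27 pos [524.7  74.2  25.5] w 34.4 F [ 0.7 -0.3 -1.6] phi 0.107
 rotvec deg (tool): [ 0.  -0.   0.2]  d in tool now: [-0.6  1.6  1.5]  d in tool after turn: [-0.6  1.6  1.5]
```

Call:
{"op": "send_rows", "data": {
  "translation": [
    [0,0.5,1],
    [0,0,0.5],
    [0,0,0],
    [0,0,0],
    [0,0,-20]
  ],
  "dr": [
    [0,0,0],
    [0,0,0],
    [0,0,0],
    [0,0,0],
    [0,0,0]
  ],
  "grip": [25,25,48,50,50]
}}

```text
clock: 26.9
position: [523.7, 73.2, 43.0]
ee_rot: [0.999, 0.053, -0.002, 0.001]
contact_force: [-0.1, 0.6, 0.7]
gripper_width: 49.8
```

Call:
{"op": "send_rows", "data": {
  "translation": [
    [0,0,-50],
    [0,0,-60],
    [0,0,-60],
    [0,0,-30],
    [0,0,0]
  ],
  "dr": [
    [0,0,0],
    [0,0,0],
    [0,0,0],
    [0,0,0],
    [0,0,0]
  ],
  "grip": [60,70,80,80,80]
}}

```text
clock: 27.52
position: [526.0, 74.2, 247.2]
ee_rot: [0.999, 0.054, 0.003, -0.001]
contact_force: [-0.2, 0.6, -0.5]
gripper_width: 80.0
```

```bash
python3 -c "
from h import *
shot('wrist','e5'); print(find('blank1','wrist'))
blanks('e5',36); shot('side','e5s'); print(find('clamp_grip','side'))
plan([719,60,330],-1.467)"
```

```text
[([538.8, -57.1, 24.5], 0.9), ([522.2, 73.1, 31.1], 0.88), ([531.9, 3.9, 27.9], 0.25)]
e5 center 538.5 -57.8 size 167 36 long angle deg 6.3
e5 center 524.5 73.7 size 167 35 long angle deg 6.3
[([719.6, 53.5, 251.4], 0.89)]
clock 27.73 pos [523.9  73.4 242.4] w 79.9 F [-0.2  0.5 -0.8] phi 0.107
 rotvec deg (tool): [ 0.2  0.1 90.2]  d in tool now: [192.3  34.2 -88.2]  d in tool after turn: [  33.6 -192.7  -87.6]
```

View pics/e5.png

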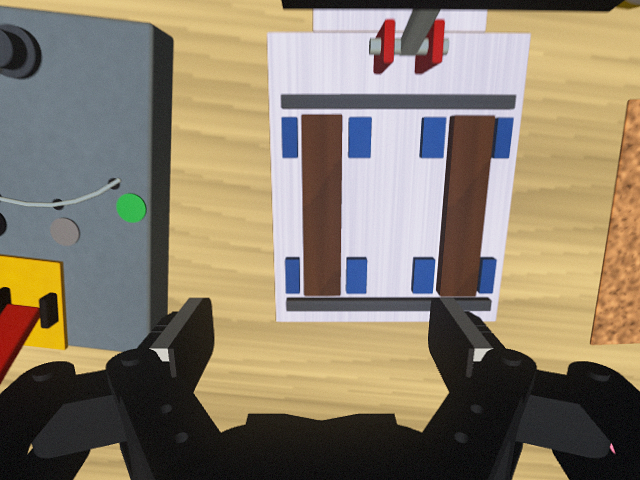

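View pics/e5s.png

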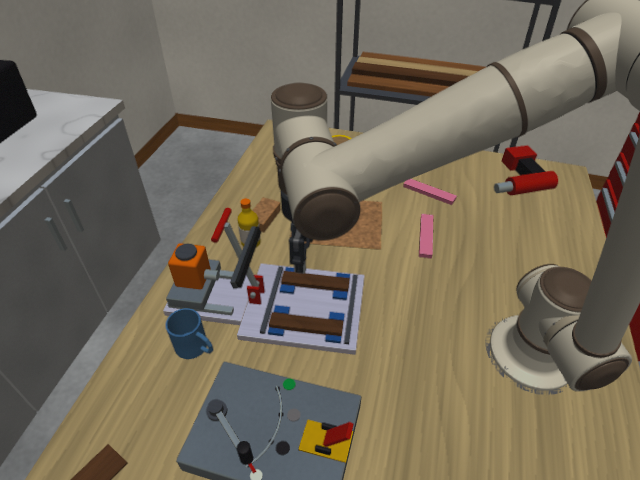

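Call:
{"op": "send_rows", "data": {
  "translation": [
    [0,0,-20],
    [0,0,-25],
    [0,0,-25],
    [0,0,-18],
    [0,0,0]
  ],
  "dr": [
    [0,0,10],
    [0,0,10],
    [0,0,10],
    [0,0,10],
    [0,0,10]
  ],
  "grip": [80,80,80,80,80]
}}

```text
clock: 28.35
position: [525.2, 73.8, 332.1]
ee_rot: [0.927, -0.376, 0.0, -0.0]
contact_force: [-0.5, 0.1, 0.3]
gripper_width: 79.9
```

Call:
{"op": "send_rows", "data": {
  "translation": [
    [0,0,0],
    [0,0,0],
    [0,0,0],
    [0,0,0],
    [0,0,0]
  ],
  "dr": [
    [0,0,10],
    [0,0,10],
    [0,0,10],
    [0,0,10],
    [0,0,0]
  ],
  "grip": [80,80,80,80,80]
}}

```text
clock: 28.98
position: [524.5, 73.6, 330.5]
ee_rot: [0.745, -0.668, -0.001, 0.001]
contact_force: [-0.2, 0.1, 0.2]
gripper_width: 80.2
```

```bash
python3 -c "
from h import *
plan([718,58,330],-1.467)"
```

```text
clock 28.98 pos [524.5  73.6 330.5] w 80.2 F [-0.2  0.1  0.2] phi -1.462
 rotvec deg (tool): [ 0.2 -0.   0.3]  d in tool now: [  36.6 -190.7   -0. ]  d in tool after turn: [  35.6 -190.8    0.5]
```

Call:
{"op": "send_rows", "data": {
  "translation": [
    [7,-38,0],
    [7,-38,0],
    [7,-38,0],
    [7,-38,0],
    [7.5,-38,0]
  ],
  "dr": [
    [0,0,0.3],
    [0,0,0],
    [0,0,0],
    [0,0,0],
    [0,0,0]
  ],
  "grip": [80,80,80,80,80]
}}

```text
clock: 29.6
position: [718.5, 57.8, 330.6]
ee_rot: [0.743, -0.669, -0.001, 0.001]
contact_force: [-0.5, 0.4, 0.0]
gripper_width: 79.7
```

Call:
{"op": "send_rows", "data": {
  "translation": [
    [0,0,0],
    [0,0,0],
    [0,0,0],
    [0,0,0],
    [0,0,0]
  ],
  "dr": [
    [0,0,0],
    [0,0,0],
    [0,0,0],
    [0,0,0],
    [0,0,0]
  ],
  "grip": [80,80,80,80,80]
}}

```text
clock: 30.22
position: [717.0, 58.0, 332.8]
ee_rot: [0.742, -0.67, 0.0, -0.0]
contact_force: [-0.1, -1.0, -0.5]
gripper_width: 79.9
```

```bash
python3 -c "
from h import *
shot('wrist','f1');print(find('clamp_grip','wrist'))
plan([718,58,236],-1.467)"
```

```text
[([715.9, 61.7, 248.6], 0.74)]
clock 30.32 pos [717.1  58.  332.5] w 80.0 F [0.2 0.1 0.1] phi -1.469
 rotvec deg (tool): [-0.   0.  -0.1]  d in tool now: [ 0.1 -0.8 96.5]  d in tool after turn: [ 0.1 -0.9 96.5]
```

View pics/f1.png

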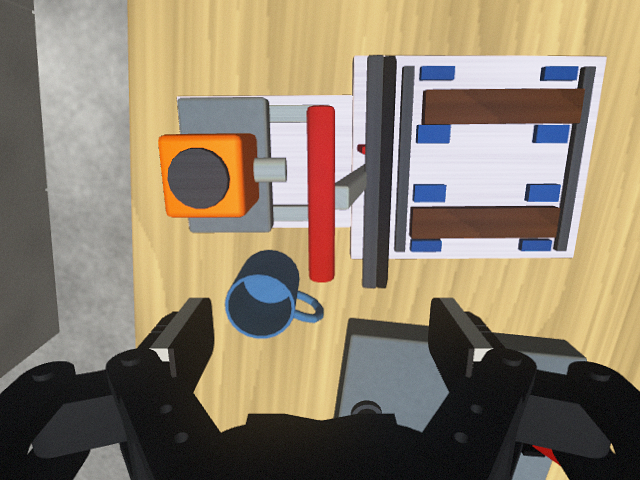

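Call:
{"op": "send_rows", "data": {
  "translation": [
    [0,0,25],
    [0,0,30],
    [0,0,25],
    [0,0,16],
    [0,0,0]
  ],
  "dr": [
    [0,0,0],
    [0,0,0],
    [0,0,0],
    [0,0,0],
    [0,0,0]
  ],
  "grip": [80,80,80,80,80]
}}

```text
clock: 30.95
position: [716.9, 57.8, 234.7]
ee_rot: [0.742, -0.67, -0.001, 0.001]
contact_force: [-0.3, 0.6, 0.2]
gripper_width: 80.1
```

Call:
{"op": "send_rows", "data": {
  "translation": [
    [0,0,0],
    [0,0,0],
    [0,0,0],
    [0,0,0],
    [0,0,0]
  ],
  "dr": [
    [0,0,0],
    [0,0,0],
    [0,0,0],
    [0,0,0],
    [0,0,0]
  ],
  "grip": [50,20,8,8,8]
}}

```text
clock: 31.58
position: [716.9, 57.8, 236.9]
ee_rot: [0.742, -0.67, -0.0, 0.0]
contact_force: [-3.5, -0.1, 4.0]
gripper_width: 13.9
```

```bash
python3 -c "
from h import *
plan([718,58,236],-1.467)
prev=None
for t in np.arange(1.78,-0.01,-.1):
    q=np.array([-200*np.cos(t)+10*np.sin(t), 200*np.sin(t)+10*np.cos(t)])
    if prev is not None: print(round(t,2), 'tool y,z:', (-(q-prev)).round(1))
    prev=q
"
```

```text
clock 31.57 pos [716.9  57.8 236.9] w 13.9 F [-3.5 -0.1  4. ] phi -1.469
 rotvec deg (tool): [ 0.  -0.  -0.1]  d in tool now: [-0.1 -1.1  0.8]  d in tool after turn: [-0.1 -1.1  0.9]
1.68 tool y,z: [19.6 -4.2]
1.58 tool y,z: [19.9 -2.2]
1.48 tool y,z: [20.  -0.2]
1.38 tool y,z: [19.9  1.8]
1.28 tool y,z: [19.7  3.8]
1.18 tool y,z: [19.2  5.7]
1.08 tool y,z: [18.5  7.6]
0.98 tool y,z: [17.7  9.4]
0.88 tool y,z: [16.6 11.2]
0.78 tool y,z: [15.4 12.8]
0.68 tool y,z: [14.1 14.2]
0.58 tool y,z: [12.6 15.6]
0.48 tool y,z: [11.  16.7]
0.38 tool y,z: [ 9.2 17.8]
0.28 tool y,z: [ 7.4 18.6]
0.18 tool y,z: [ 5.5 19.2]
0.08 tool y,z: [ 3.6 19.7]
```

Call:
{"op": "send_rows", "data": {
  "translation": [
    [0,19.6,-4.2],
    [0,19.9,-2.2],
    [0,20,-0.2],
    [0,19.9,1.8],
    [0,19.7,3.8]
  ],
  "dr": [
    [0,0,0],
    [0,0,0],
    [0,0,0],
    [0,0,0],
    [0,0,0]
  ],
  "grip": [8,8,8,8,8]
}}

```text
clock: 32.2
position: [625.1, 48.0, 243.0]
ee_rot: [0.743, -0.67, 0.007, -0.008]
contact_force: [7.7, -2.1, 9.9]
gripper_width: 13.6
```

Call:
{"op": "send_rows", "data": {
  "translation": [
    [0,19.2,5.7],
    [0,18.5,7.6],
    [0,17.7,9.4],
    [0,16.6,11.2],
    [0,15.4,12.8]
  ],
  "dr": [
    [0,0,0],
    [0,0,0],
    [0,0,0],
    [0,0,0],
    [0,0,0]
  ],
  "grip": [8,8,8,8,8]
}}

```text
clock: 32.83
position: [531.6, 38.0, 193.8]
ee_rot: [0.742, -0.67, 0.002, -0.001]
contact_force: [-3.7, -2.9, 6.5]
gripper_width: 13.8
```

Call:
{"op": "send_rows", "data": {
  "translation": [
    [0,14.1,14.2],
    [0,12.6,15.6],
    [0,11,16.7],
    [0,9.2,17.8],
    [0,7.4,18.6]
  ],
  "dr": [
    [0,0,0],
    [0,0,0],
    [0,0,0],
    [0,0,0],
    [0,0,0]
  ],
  "grip": [8,8,8,8,8]
}}

```text
clock: 33.45
position: [474.5, 31.8, 105.9]
ee_rot: [0.742, -0.671, -0.001, 0.003]
contact_force: [-5.2, -3.1, 0.4]
gripper_width: 13.8
```

```bash
python3 -c "
from h import *
plan([462.5,33,54],-1.467)
"
```

```text
clock 33.45 pos [474.5  31.8 105.9] w 13.8 F [-5.2 -3.1  0.4] phi -1.470
 rotvec deg (tool): [ 0.3 -0.1 -0.2]  d in tool now: [-2.5 11.5 52. ]  d in tool after turn: [-2.4 11.8 51.9]
```

Call:
{"op": "send_rows", "data": {
  "translation": [
    [0,5.5,18],
    [0,3.5,18],
    [0,1,11],
    [0,0,2],
    [0,0,0]
  ],
  "dr": [
    [0,0,0],
    [0,0,0],
    [0,0,0],
    [0,0,0],
    [0,0,0]
  ],
  "grip": [8,8,8,8,8]
}}

```text
clock: 34.08
position: [463.9, 30.6, 56.6]
ee_rot: [0.742, -0.671, -0.002, 0.004]
contact_force: [-6.6, -2.8, -0.7]
gripper_width: 14.0
```

```bash
python3 -c "
from h import *
plan([462.5,33,54],-1.467)
shot('side','g1')
"
```

```text
clock 34.08 pos [463.9  30.6  56.6] w 14.0 F [-6.6 -2.8 -0.7] phi -1.470
 rotvec deg (tool): [ 0.5 -0.1 -0.2]  d in tool now: [-2.5  1.1  2.6]  d in tool after turn: [-2.5  1.1  2.6]
```

View pics/g1.png

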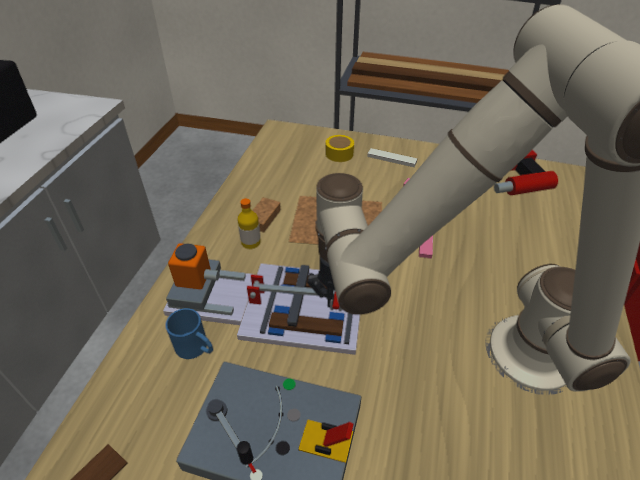

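Clamp is down across the blanks. Release, rise and look.

Call:
{"op": "send_rows", "data": {
  "translation": [
    [0,0,0],
    [0,0,0],
    [0,0,-15],
    [0,0,-40],
    [0,0,-60]
  ],
  "dr": [
    [0,0,0],
    [0,0,0],
    [0,0,0],
    [0,0,0],
    [0,0,0]
  ],
  "grip": [40,70,80,80,80]
}}

```text
clock: 34.75
position: [467.5, 32.4, 173.8]
ee_rot: [0.742, -0.67, -0.001, 0.001]
contact_force: [1.4, -0.1, -0.3]
gripper_width: 79.9
```

Call:
{"op": "send_rows", "data": {
  "translation": [
    [0,0,-60],
    [-30,0,-20],
    [-20,0,0],
    [0,0,0],
    [0,0,0]
  ],
  "dr": [
    [0,0,0],
    [0,0,0],
    [0,0,0],
    [0,0,0],
    [0,0,0]
  ],
  "grip": [80,80,80,80,80]
}}

```text
clock: 35.38
position: [462.8, 82.0, 253.3]
ee_rot: [0.742, -0.67, 0.0, 0.0]
contact_force: [0.6, -0.5, -1.2]
gripper_width: 80.2
```

```bash
python3 -c "
from h import *
shot('wrist','g2');print(find('clamp_grip','wrist'),find('lever_grip','wrist'))
blanks('g2',36)
shot('top','g2t')
for t in ['lever_pivot','lever_grip','lever_pointer','tag_green','isolator_tip','drive']: print(t,find(t,'top'))
plan([538,411,230],-1.467)"
```

```text
[([464.1, 36.8, 73.5], 0.82)] []
g2 center 589.6 81.0 size 39 34 long angle deg 5.8
g2 center 492.7 69.7 size 104 35 long angle deg 5.9
g2 center 599.8 -46.5 size 36 32 long angle deg 96.1
g2 center 503.1 -57.4 size 111 36 long angle deg 6.5
lever_pivot [([630.0, 332.4, 53.7], 0.57)]
lever_grip [([538.5, 408.4, 103.9], 0.73), ([766.3, 176.7, -1.0], 0.33)]
lever_pointer [([515.4, 434.2, 52.7], 0.81), ([517.7, 342.4, -1.8], 0.19)]
tag_green [([517.0, 431.6, 50.0], 0.59), ([666.9, 22.8, 61.8], 0.51)]
isolator_tip []
drive [([515.4, 339.2, -3.1], 0.71)]
clock 35.88 pos [462.8  82.  253.4] w 80.0 F [ 0.1 -0.7 -0.4] phi -1.469
 rotvec deg (tool): [ 0.  -0.  -0.1]  d in tool now: [-319.7 -108.1   23.3]  d in tool after turn: [-319.4 -108.8   23.4]
```

View pics/g2.png

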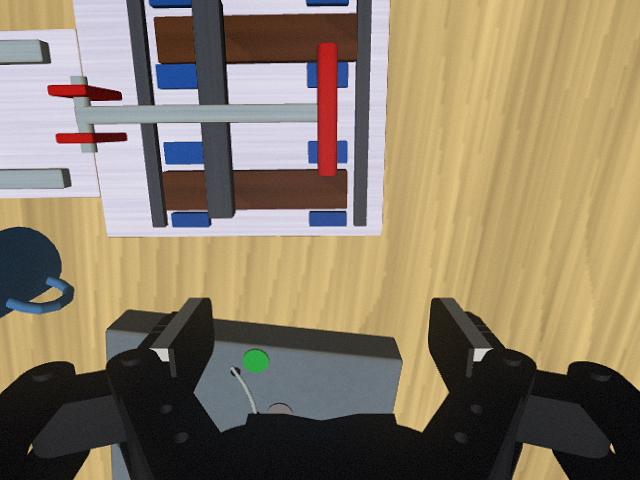

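Call:
{"op": "send_rows", "data": {
  "translation": [
    [-40,-14,0],
    [-50,-17,0],
    [-50,-17,0],
    [-50,-17,0],
    [-50,-17,0]
  ],
  "dr": [
    [0,0,0],
    [0,0,0],
    [0,0,0],
    [0,0,0],
    [0,0,0]
  ],
  "grip": [80,80,80,80,80]
}}

```text
clock: 36.5
position: [520.3, 330.9, 253.4]
ee_rot: [0.742, -0.67, 0.0, -0.0]
contact_force: [1.0, -0.1, 0.1]
gripper_width: 79.9
```

Call:
{"op": "send_rows", "data": {
  "translation": [
    [0,0,0],
    [0,0,0],
    [0,0,0],
    [0,0,0],
    [0,0,0]
  ],
  "dr": [
    [0,0,-8.5],
    [0,0,-10],
    [0,0,-10],
    [0,0,-10],
    [0,0,-5]
  ],
  "grip": [80,80,80,80,80]
}}

```text
clock: 37.12
position: [520.0, 329.2, 253.2]
ee_rot: [0.938, -0.346, -0.0, 0.0]
contact_force: [-0.3, 0.2, -0.8]
gripper_width: 79.9
```

```bash
python3 -c "
from h import *
shot('wrist','k1')
for t in ['lever_pivot','lever_grip','lever_pointer','tag_green','isolator_tip']: print(t,find(t,'wrist'))
plan([538.3,410,150],-.71)"
```

```text
lever_pivot [([626.5, 330.3, 47.1], 0.87), ([516.7, 338.7, 0.3], 0.64)]
lever_grip [([538.0, 409.5, 101.1], 0.76)]
lever_pointer [([514.3, 431.5, 55.3], 0.57)]
tag_green [([511.3, 241.3, 52.6], 0.78)]
isolator_tip [([370.2, 333.0, 125.5], 0.82), ([514.9, 337.9, 0.4], 0.45)]
clock 37.42 pos [520.  329.2 253.3] w 79.9 F [ 0.4 -0.3 -0.9] phi -0.711
 rotvec deg (tool): [ 0. -0. -0.]  d in tool now: [-38.8 -73.1 103.3]  d in tool after turn: [-38.8 -73.2 103.3]
```

View pics/k1.png

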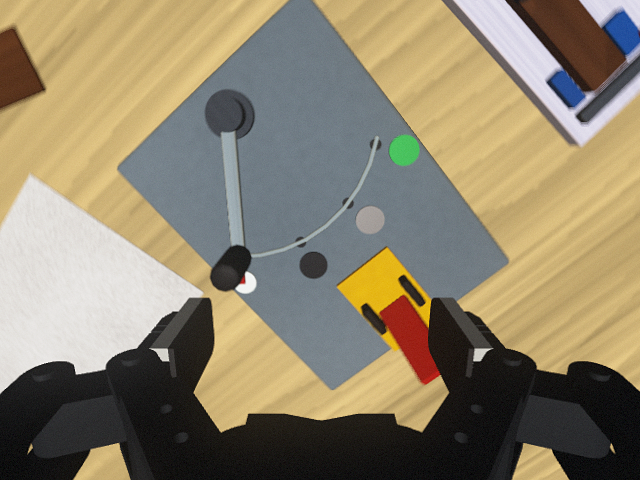

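Call:
{"op": "send_rows", "data": {
  "translation": [
    [-13,-24,20],
    [-13,-25,20],
    [-12.8,-24,20],
    [0,0,20],
    [0,0,0]
  ],
  "dr": [
    [0,0,0],
    [0,0,0],
    [0,0,0],
    [0,0,0],
    [0,0,0]
  ],
  "grip": [80,80,80,80,80]
}}

```text
clock: 38.05
position: [537.3, 409.3, 171.1]
ee_rot: [0.938, -0.348, -0.001, 0.002]
contact_force: [1.2, -0.2, 0.8]
gripper_width: 80.0
```

```bash
python3 -c "
from h import *
shot('wrist','k2')
for t in ['lever_pivot','lever_grip']: print(t,find(t,'wrist'))
plan([538.2,409.7,87],-.71)"
```

```text
lever_pivot [([631.0, 331.5, 47.9], 0.63)]
lever_grip [([537.7, 408.6, 103.5], 0.71)]
clock 38.20 pos [538.7 410.1 174.7] w 79.8 F [-0.6  0.7  0.9] phi -0.710
 rotvec deg (tool): [-0.1 -0.  -0. ]  d in tool now: [-0.2  0.8 87.7]  d in tool after turn: [-0.2  0.6 87.7]
```

View pics/k2.png

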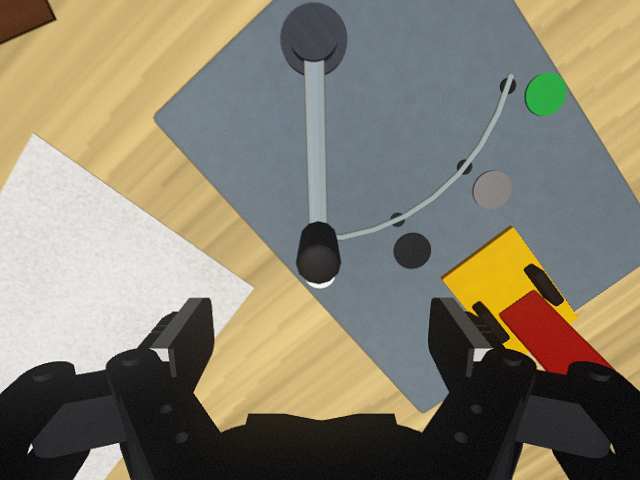

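Call:
{"op": "send_rows", "data": {
  "translation": [
    [0,0,30],
    [0,0,30],
    [0,0,20],
    [0,0,7.5],
    [0,0,0]
  ],
  "dr": [
    [0,0,0],
    [0,0,0],
    [0,0,0],
    [0,0,0],
    [0,0,0]
  ],
  "grip": [80,70,60,60,60]
}}

```text
clock: 38.83
position: [538.6, 410.1, 86.8]
ee_rot: [0.938, -0.348, 0.0, -0.0]
contact_force: [0.7, 0.7, -0.1]
gripper_width: 59.9
```

Call:
{"op": "send_rows", "data": {
  "translation": [
    [0,0,0],
    [0,0,0],
    [0,0,0],
    [0,0,0],
    [0,0,0]
  ],
  "dr": [
    [0,0,0],
    [0,0,0],
    [0,0,0],
    [0,0,0],
    [0,0,0]
  ],
  "grip": [40,25,15,15,15]
}}

```text
clock: 39.45
position: [538.3, 410.1, 87.2]
ee_rot: [0.938, -0.347, 0.0, -0.0]
contact_force: [-3.0, -0.5, 5.7]
gripper_width: 22.3
```

```bash
python3 -c "
from h import *
plan([538.2,409.7,87],-.71)
# arc steps tool frame, 9 deg rows: translate first (frame before turn), then turn
a=np.radians(8.6)
# tool x points toward pivot; center of rotation at +r x. position rel pivot=-r ex; 
print(120*(1-np.cos(a)),120*np.sin(a))
s=arm.read_state(); p=s['position'][:2]; P=np.array([629,331.4]); print(p-P,np.hypot(*(p-P)),np.arctan2(*(p-P)[::-1]))
for da in (1.35,1.40): 
    ang=2.432+da; print(P+120*np.array([np.cos(ang),np.sin(ang)]))
"
```

```text
clock 39.45 pos [538.3 410.1  87.2] w 22.3 F [-3.  -0.5  5.7] phi -0.710
 rotvec deg (tool): [-0.1 -0.   0. ]  d in tool now: [0.1 0.3 0.2]  d in tool after turn: [0.1 0.3 0.2]
1.3492342743593033 17.944241213245142
[-90.68348824  78.65353269] 120.04113146649077 2.4271168353127677
[532.77770889 259.69734528]
[536.48160081 254.97784476]
```

Call:
{"op": "send_rows", "data": {
  "translation": [
    [1.35,17.9,0],
    [1.35,17.9,0],
    [1.35,17.9,0],
    [1.35,17.9,0],
    [1.35,17.9,0]
  ],
  "dr": [
    [0,0,-8.6],
    [0,0,-8.6],
    [0,0,-8.6],
    [0,0,-8.6],
    [0,0,-8.6]
  ],
  "grip": [15,15,15,15,15]
}}

```text
clock: 40.08
position: [511.6, 330.8, 87.4]
ee_rot: [1.0, 0.024, 0.004, -0.004]
contact_force: [4.3, 5.6, 0.1]
gripper_width: 22.7
```

```bash
python3 -c "
from h import *
plan([532.8,259.7,87],.64)
p=arm.read_state()['position'][:2]; P=np.array([629,331.4]); print(np.hypot(*(p-P)),np.arctan2(*(p-P)[::-1]))
"
```

```text
clock 40.08 pos [511.6 330.8  87.4] w 22.7 F [4.3 5.6 0.1] phi 0.048
 rotvec deg (tool): [ -0.3  -0.5 -33.9]  d in tool now: [17.7 72.  -0. ]  d in tool after turn: [-25.5  69.7   0.4]
117.36158629393188 -3.1366297417897155
```

Call:
{"op": "send_rows", "data": {
  "translation": [
    [1,17.9,0],
    [1.2,17.9,0],
    [1.3,17.9,0],
    [1.3,18,0],
    [0,0,0]
  ],
  "dr": [
    [0,0,-8.6],
    [0,0,-8.6],
    [0,0,-8.6],
    [0,0,-8.6],
    [0,0,0]
  ],
  "grip": [15,15,15,15,15]
}}

```text
clock: 40.7
position: [535.8, 261.8, 87.2]
ee_rot: [0.948, 0.317, 0.004, -0.001]
contact_force: [4.6, 2.4, -0.0]
gripper_width: 22.6
```

```bash
python3 -c "
from h import *
plan([532.8,259.7,87],.64)
p=arm.read_state()['position'][:2]; P=np.array([629,331.4]); print(np.hypot(*(p-P)),np.arctan2(*(p-P)[::-1])+2*np.pi)
"
```

```text
clock 40.70 pos [535.8 261.8  87.2] w 22.6 F [ 4.6  2.4 -0. ] phi 0.645
 rotvec deg (tool): [ 0.  -0.5  0.3]  d in tool now: [-3.7 -0.1  0.2]  d in tool after turn: [-3.7 -0.1  0.2]
116.30550436084562 3.78265376295375
```

Call:
{"op": "send_rows", "data": {
  "translation": [
    [0,0,0],
    [0,0,0],
    [0,0,0],
    [0,0,-40],
    [0,0,-60]
  ],
  "dr": [
    [0,0,0],
    [0,0,0],
    [0,0,0],
    [0,0,0],
    [0,0,0]
  ],
  "grip": [35,55,70,70,60]
}}

```text
clock: 41.32
position: [531.2, 259.3, 184.8]
ee_rot: [0.949, 0.315, -0.003, 0.001]
contact_force: [2.0, 1.3, -0.2]
gripper_width: 59.9
```

Call:
{"op": "send_rows", "data": {
  "translation": [
    [-20,0,-40],
    [-30,0,0],
    [-30,0,0],
    [0,0,0],
    [0,0,0]
  ],
  "dr": [
    [0,0,0],
    [0,0,0],
    [0,0,0],
    [0,0,0],
    [0,0,0]
  ],
  "grip": [60,60,60,60,60]
}}

```text
clock: 41.95
position: [468.7, 212.6, 226.1]
ee_rot: [0.949, 0.315, 0.0, -0.0]
contact_force: [0.1, -0.1, -0.0]
gripper_width: 60.1
```

```bash
python3 -c "
from h import *
shot('wrist','m1')
for t in ['lever_pivot','lever_grip','lever_pointer','isolator_tip']: print(t,find(t,'wrist'))
shot('side','m1s'); print(find('isolator_tip','side'))
plan([355,340,170],-0.04)"
```

```text
lever_pivot []
lever_grip [([536.6, 258.4, 102.0], 0.86)]
lever_pointer [([511.1, 243.7, 53.7], 0.95)]
isolator_tip [([367.9, 336.8, 123.0], 0.93)]
[([368.0, 338.2, 121.5], 0.72)]
clock 42.30 pos [468.6 212.5 225.6] w 60.1 F [-0.  -0.   0.4] phi 0.641
 rotvec deg (tool): [ 0.  0. 39.]  d in tool now: [ -14.8 -170.2   55.6]  d in tool after turn: [-118.6 -122.9   55.6]
```

View pics/m1.png

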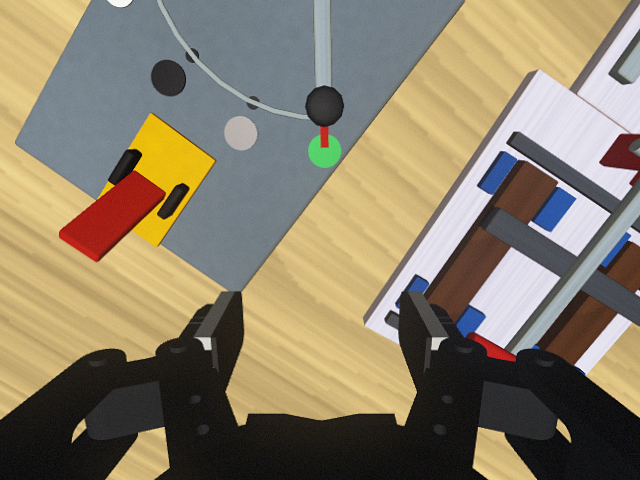

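View pics/m1s.png

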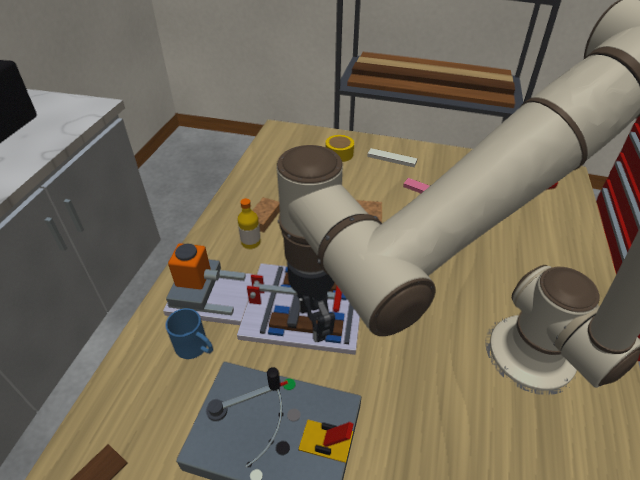

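Call:
{"op": "send_rows", "data": {
  "translation": [
    [0,0,0],
    [0,0,0],
    [0,0,0],
    [0,0,0],
    [-10,-10,0]
  ],
  "dr": [
    [0,0,9],
    [0,0,10],
    [0,0,10],
    [0,0,10],
    [0,0,0]
  ],
  "grip": [40,20,0,0,0]
}}

```text
clock: 42.92
position: [458.9, 222.7, 225.7]
ee_rot: [1.0, -0.02, -0.0, 0.0]
contact_force: [-0.7, 1.0, 0.2]
gripper_width: -0.2
```

Call:
{"op": "send_rows", "data": {
  "translation": [
    [-32,-28,0],
    [-34,-32,0],
    [-34,-32,0],
    [-25,-23,0],
    [0,0,0]
  ],
  "dr": [
    [0,0,0],
    [0,0,0],
    [0,0,0],
    [0,0,0],
    [0,0,0]
  ],
  "grip": [0,0,0,0,0]
}}

```text
clock: 43.55
position: [336.7, 344.3, 226.0]
ee_rot: [1.0, -0.016, 0.0, -0.0]
contact_force: [-0.1, -0.0, -0.2]
gripper_width: 0.2
```

```bash
python3 -c "
from h import *
shot('wrist','n1')
for t in ['isolator_tip']: print(t,find(t,'wrist'))
plan([336,340,108],-0.04)"
```

```text
isolator_tip [([372.3, 337.4, 127.3], 0.95)]
clock 43.65 pos [337.9 342.9 225.9] w 0.1 F [-0.5  0.  -0.9] phi -0.036
 rotvec deg (tool): [0.  0.  0.2]  d in tool now: [ -1.7   2.9 117.9]  d in tool after turn: [ -1.7   2.9 117.9]
```

View pics/n1.png

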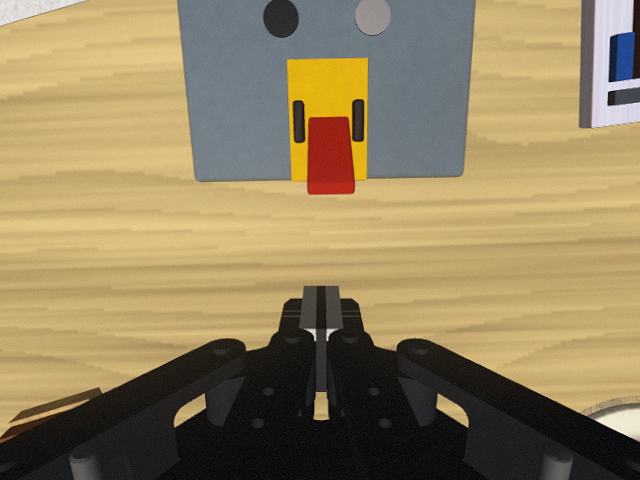

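Call:
{"op": "send_rows", "data": {
  "translation": [
    [-2,3,30],
    [0,0,40],
    [0,0,30],
    [0,0,16],
    [0,0,0]
  ],
  "dr": [
    [0,0,0],
    [0,0,0],
    [0,0,0],
    [0,0,0],
    [0,0,0]
  ],
  "grip": [0,0,0,0,0]
}}

```text
clock: 44.28
position: [336.4, 338.3, 108.8]
ee_rot: [1.0, -0.02, -0.001, 0.002]
contact_force: [-0.1, 0.1, -0.1]
gripper_width: -0.3
```

Call:
{"op": "send_rows", "data": {
  "translation": [
    [10,0,0],
    [10,0,0],
    [10,0,0],
    [10,0,0],
    [10,0,0]
  ],
  "dr": [
    [0,0,0],
    [0,0,0],
    [0,0,0],
    [0,0,0],
    [0,0,0]
  ],
  "grip": [0,0,0,0,0]
}}

```text
clock: 44.9
position: [387.2, 338.0, 110.7]
ee_rot: [1.0, -0.02, 0.0, -0.001]
contact_force: [-0.7, 0.9, 2.0]
gripper_width: 0.2
```

Call:
{"op": "send_rows", "data": {
  "translation": [
    [10,0,0],
    [8,0,0],
    [6,0,0],
    [4,0,0],
    [0,0,0]
  ],
  "dr": [
    [0,0,0],
    [0,0,0],
    [0,0,0],
    [0,0,0],
    [0,0,0]
  ],
  "grip": [0,0,0,0,0]
}}

```text
clock: 45.52
position: [414.5, 336.5, 109.8]
ee_rot: [1.0, -0.02, -0.0, 0.0]
contact_force: [0.5, 0.9, 0.4]
gripper_width: -0.0
```

```bash
python3 -c "
from h import *
shot('wrist','n2')
for t in ['isolator_tip']: print(t,find(t,'wrist'))
plan([414,338,108],-0.04)"
```

```text
isolator_tip [([452.8, 333.7, 123.4], 0.93)]
clock 45.62 pos [414.1 336.5 109.9] w -0.0 F [-0.2  0.1 -0.4] phi -0.040
 rotvec deg (tool): [0. 0. 0.]  d in tool now: [-0.2 -1.5  1.9]  d in tool after turn: [-0.2 -1.5  1.9]
```

View pics/n2.png

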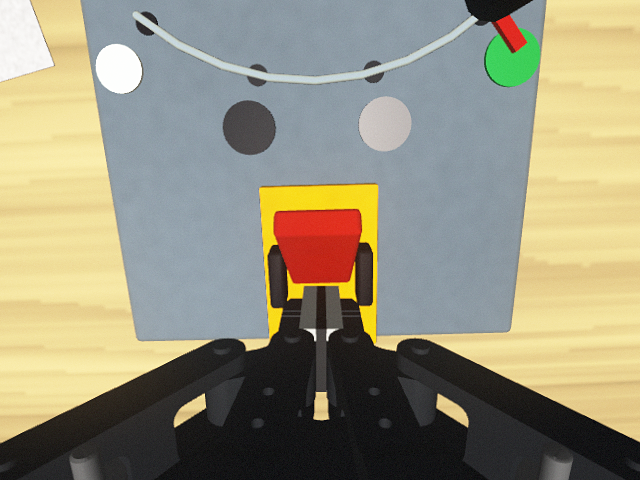

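Toggle is over (tip at x 453, z 123, which is the on position). Back off, rise and do a final check.

Call:
{"op": "send_rows", "data": {
  "translation": [
    [-20,0,0],
    [-30,0,-20],
    [0,0,-50],
    [0,0,-50],
    [0,0,-30]
  ],
  "dr": [
    [0,0,0],
    [0,0,0],
    [0,0,0],
    [0,0,0],
    [0,0,0]
  ],
  "grip": [0,0,0,0,0]
}}

```text
clock: 46.25
position: [363.4, 338.9, 262.8]
ee_rot: [1.0, -0.019, 0.001, -0.002]
contact_force: [0.7, 0.8, -0.8]
gripper_width: 0.1
```

Call:
{"op": "send_rows", "data": {
  "translation": [
    [0,-25,-10],
    [0,-25,0],
    [0,0,0],
    [0,0,0],
    [0,0,0]
  ],
  "dr": [
    [0,0,0],
    [0,0,0],
    [0,0,0],
    [0,0,0],
    [0,0,0]
  ],
  "grip": [0,0,0,0,0]
}}

```text
clock: 46.88
position: [365.9, 387.7, 269.9]
ee_rot: [1.0, -0.02, -0.0, 0.0]
contact_force: [-0.2, 0.0, 0.9]
gripper_width: -0.3
```

```bash
python3 -c "
from h import *
shot('wrist','z1');shot('side','z1s');shot('top','z1t')
for c in ('side','top'):
  for t in ['isolator_tip','lever_pointer','clamp_grip','glue','mug','sanding_block','blank1']: print(c,t,find(t,c))
plan([0,0,0])"
```

```text
side isolator_tip [([454.3, 337.5, 123.3], 0.93), ([536.3, 263.7, 100.1], 0.42)]
side lever_pointer [([510.6, 238.8, 55.3], 0.76)]
side clamp_grip []
side glue [([759.7, -172.8, 0.2], 0.74), ([769.6, 178.4, -2.3], 0.65)]
side mug []
side sanding_block [([761.6, -276.1, -1.3], 0.58), ([531.7, 11.7, 27.4], 0.21)]
side blank1 [([523.2, 73.4, 26.5], 0.98), ([434.4, -693.1, 10.9], 0.96), ([533.1, -52.8, 25.7], 0.9), ([284.8, -328.7, 10.3], 0.85), ([294.3, -533.9, 6.8], 0.76), ([521.5, 333.7, -0.9], 0.51)]
top isolator_tip [([533.4, -55.6, 31.6], 0.49), ([453.1, 341.6, 125.3], 0.48)]
top lever_pointer [([515.1, 242.0, 51.7], 0.69), ([511.9, 244.2, 50.5], 0.63)]
top clamp_grip [([466.3, 31.2, 70.6], 0.74)]
top glue [([755.6, -173.6, 3.1], 0.87)]
top mug [([765.4, 180.7, -0.9], 0.61)]
top sanding_block [([759.6, -280.1, 3.3], 0.61), ([532.3, 10.5, 25.8], 0.56)]
top blank1 [([282.8, -326.6, 7.4], 0.93), ([538.0, -54.1, 27.7], 0.91), ([289.3, -540.5, 1.3], 0.87), ([522.8, 74.4, 28.0], 0.82), ([434.5, -695.2, 8.6], 0.63), ([627.3, 333.8, 56.4], 0.25)]
clock 47.73 pos [366.3 388.5 269.9] w -0.2 F [-0.1  0.7  1. ] phi -0.040
 rotvec deg (tool): [0. 0. 0.]  d in tool now: [-350.6  402.7  269.9]  d in tool after turn: [-350.6  402.7  269.9]
```

View pics/z1s.png

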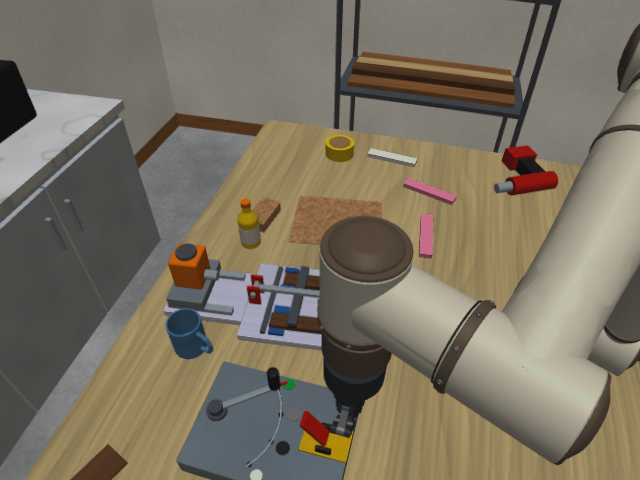

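View pics/z1t.png

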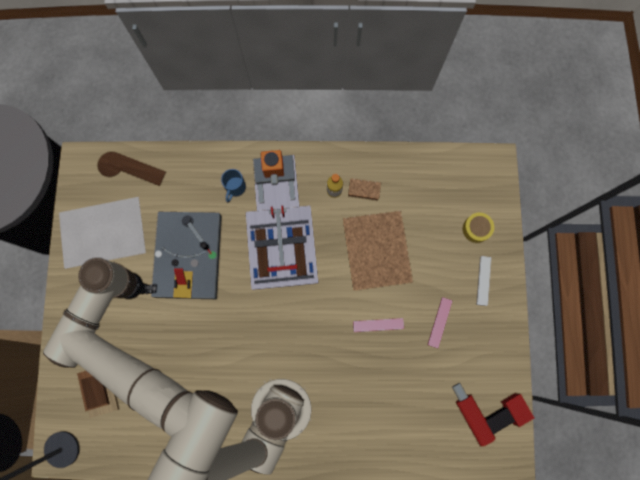

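```bash
python3 -c "
from h import *
a=cv2.imread('pics/z1t.png')[200:295,240:325];b=cv2.imread('pics/g2t.png')[200:295,240:325]
cv2.imwrite('pics/z1c.png',cv2.resize(np.hstack([b,a]),None,fx=4.6,fy=4.6,interpolation=cv2.INTER_CUBIC))"
```

```text
(no output)
```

View pics/z1c.png

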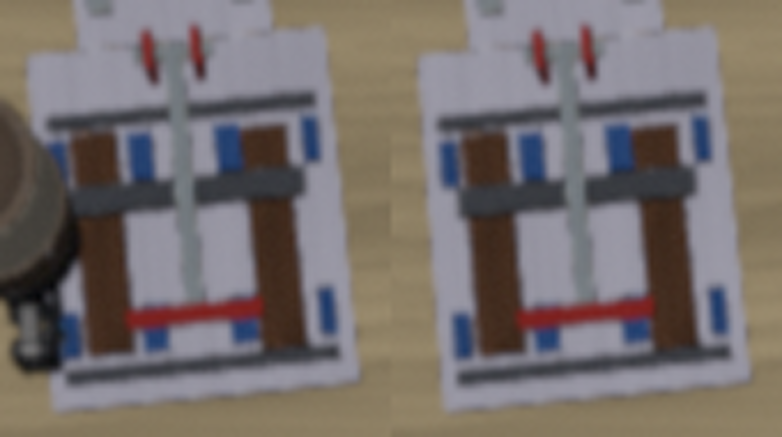

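Call:
{"op": "send_rows", "data": {
  "translation": [
    [14,34,0],
    [18,45,0],
    [18,45,0],
    [18,45,0],
    [18,45,0]
  ],
  "dr": [
    [0,0,0],
    [0,0,0],
    [0,0,0],
    [0,0,0],
    [0,0,0]
  ],
  "grip": [0,0,0,0,0]
}}

```text
clock: 48.35
position: [444.1, 169.8, 270.2]
ee_rot: [1.0, -0.02, 0.0, -0.0]
contact_force: [0.7, -0.3, 0.3]
gripper_width: -0.0
```

Call:
{"op": "send_rows", "data": {
  "translation": [
    [18,45,0],
    [18,45,0],
    [18,45,0],
    [18,45,0],
    [18,45,0]
  ],
  "dr": [
    [0,0,0],
    [0,0,0],
    [0,0,0],
    [0,0,0],
    [0,0,0]
  ],
  "grip": [0,0,0,0,0]
}}

```text
clock: 48.98
position: [525.2, -58.7, 270.1]
ee_rot: [1.0, -0.02, 0.0, -0.0]
contact_force: [0.4, 1.1, -0.4]
gripper_width: 0.1
```

Call:
{"op": "send_rows", "data": {
  "translation": [
    [0,0,0],
    [0,0,0],
    [0,0,0],
    [0,0,0],
    [0,0,0]
  ],
  "dr": [
    [0,0,0],
    [0,0,0],
    [0,0,0],
    [0,0,0],
    [0,0,0]
  ],
  "grip": [0,0,0,0,0]
}}

```text
clock: 49.6
position: [524.7, -56.5, 270.1]
ee_rot: [1.0, -0.019, 0.0, -0.0]
contact_force: [0.2, 0.5, 0.2]
gripper_width: -0.1
```

```bash
python3 -c "
from h import *
im,_=shot('wrist','z2'); blanks('z2',36); print(find('clamp_grip','wrist')); shot('side','z2s');print([find(t,'side') for t in('lever_pointer','isolator_tip')])"
```

```text
z2 center 491.4 69.5 size 100 36 long angle deg 5.9
z2 center 501.5 -58.2 size 108 35 long angle deg 6.6
z2 center 586.4 80.4 size 45 36 long angle deg 6.4
z2 center 597.1 -47.1 size 38 35 long angle deg 6.6
[([464.4, 32.9, 71.9], 0.9), ([532.2, -50.6, 22.9], 0.61)]
[[([510.1, 238.7, 55.2], 0.94)], [([456.1, 336.9, 118.3], 0.75)]]
```

View pics/z2.png

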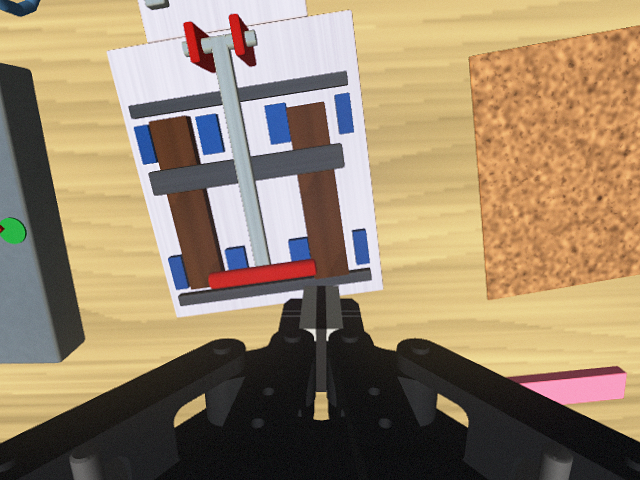

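```bash
python3 -c "
from h import *
print(arm.job_done())"
```

```text
the job is handed in; nothing more can be done
None
```

I did the whole job in the order asked and handed it in at about 50 s on the robot clock, with the arm clear of everything.

**What I did:** I threw the clamp fully open and laid the two rosewood blanks on the mat (the middle one was absent) in the two outer bays. I then threw the clamp shut, carried the feed lever 1.35 rad round to the green disc, and last pushed the isolator over.

**Last checks:**
- **Clamp:** the grip measured 71–73 mm high, against 70 mm expected with the rubber on seated blanks.
- **Lever:** the pointer was over the green disc, at about (511, 239–242).
- **Isolator:** the tip was at about x 453–456, on the side away from the robot, which is on.
- **Bystanders and look-alikes:** the glue, mug, sanding block and the pink and white bars were where they started, within the measuring error.

**One check disagreed:** the blank in the bay nearer the mat was centred when I placed it. After the clamp closed, it sat about 4–5 mm towards the middle bay, close against its block. By its measured width and the clamp height it still lies flat inside its bay. I didn't notice the shift until the isolator was already on, and re-opening the clamp then would have broken the order, so I left it.

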